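# Hang the coffee scoop on its bent rail

## Task

Put the coffee scoop away on its hanging rail: thread its eye onto the rod's free end, slide it round both bends and press it snugly home against the clamp collar near the upright with a light but definite push, then let go and leave it hanging there. The eye fits closely and the rod is bent by hand, never quite true, so feel your way and give way to it: do not force or strain the rod or ram the collar, and leave the mug, the jar and the can where they stand.

Things in the scene. Friction and masses are not known exactly. Their poses are not given: they have to be found in the camera images.
- scoop: steel coffee scoop, about 90 g, standing upright on its cup on the table: cup 54 mm across, 46 mm high; a strip handle 16 mm wide rises from the cup's +x side and leans back over the cup to a tubular eye on top. Origin: centre of the cup's underside; z up.
- scoop_eye (a point): centre of the scoop's eye, 128 mm above the cup's underside: a steel tube, 21 mm outside, bore 10 mm, 18 mm long, its axis along the scoop's y; same axes as the scoop. Grip it from above across the tube (along the scoop's x), TCP about 8 mm above this point: the fingers then straddle strip and rod.
- rail: hanging rail, fixed: wooden foot 130 x 130 x 12 mm, steel rod 8 mm thick, bent by hand. Origin: centre of the foot's underside; z up. The rod rises at the origin, then runs level, its axis 190 mm up: along -y at x = 0 to y = -112 mm, then the first bend, 90 degrees to -x, centre-line radius 28 mm about (-28, -112), to rail_bend. The eye's bore is only 2 mm wider than the rod.
- rail_bend (a point): where the first bend ends, on the rod's axis, at (-28, -140, 190) mm in the rail's frame, same axes. From here, as drawn: 30 mm straight along -x; second bend, 60 degrees to -y, radius 28 mm; 45 mm straight to the free end. Really this part points up to 6 degrees left or right of that and up to 3 up or down, and the last 45 mm up to 6 more left or right. In the bends the eye has 0.5 mm of play.
- rail_tip (a point): the rod's free end, on its axis: a blunt nose tapering from 8 to 5 mm over the last 8 mm. x points inward along the rod's last straight (the way the eye is threaded), z up; as drawn, turned +60 degrees about z from the rail's frame. The rod hardly yields: 1 mm of error can raise over 10 N. A wall shelf overhangs from x = 0.73 m, its underside 0.39 m up.
- stop: clamp collar, the stop: dark ring 19 mm across, 12 mm thick, on the rod between first bend and upright, thumbscrew below, its face 44 to 68 mm from the upright's axis. Origin: centre of the face that looks to the free end, on the rod's axis; y along the rod to the upright, z up. Home, the eye's centre is at y = -9 mm. Rigid: 1 mm of push adds about 15 N; arrival at 50 mm/s strikes with over 20 N.
- mug: white mug, 78 mm across, 97 mm high, handle to one side, standing behind and to the right of the scoop. Origin: centre of its underside. A bystander.
- lentil_jar: storage jar with a green lid, 95 mm across, 137 mm high, right of the scoop. Origin: centre of its underside. A bystander.
- can_open: drinks can, 66 mm across, 115 mm high, in front of the rail's foot to the left. Origin: centre of its underside. A bystander.
There are look-alikes about, which are no part of the job. Leave any orange look-alike of the scoop alone.

How it is judged:
By the outcome, as a careful person would: the job done as asked, in the order asked, and still so for the second after the job is handed in, with the robot touching nothing.
It also fails if it takes over 70 s, if anything falls off the work surface, if the arm or the gripper's body presses on something with over 40 N, if the wrist force passes 120 N, or if a joint passes its speed limit or range.

## Robot

A 6-joint arm with a two-finger parallel gripper is mounted at the origin on a cart in front of the work surface, level with it; the furniture and walls round the work are solid. World frame = base frame: x ahead of the robot, y to its left, z up, the work surface at z = 0. Lengths are in m, angles in rad, forces in N, time in s.
With the tool pointing down it reaches from about 0.35 to 0.975 m from the base axis. Payload 4.9 kg.
Tool frame: the origin (TCP) lies between the finger pads, 19 mm behind the fingertips; this is the grasp point; z points along the fingers, y is the line along which they close (so a half turn about z gives the same grasp; the last joint's range is limited). The gripper opens to 85 mm and grips with 20 to 120 N. Pads are 22 mm wide; open, the fingers measure 114 mm over their backs; the gripper's body (76 mm by 85 mm) begins 54 mm behind the grasp point. The pads swing forward as they close: fully open they stand 13 mm farther back than shut.
Start: joints at [-1.355, 0.053, 1.613, -0, 1.476, -0.119], TCP at [0.205, -0.59, 0.25] pointing down, gripper open.
Joint ranges: [-3.01, 3.01], [-1.01, 2.22], [0.06, 2.58], [-1.02, 4.17], [0.09, 2.62], [-3.14, 3.14]. Speed limits (rad/s): [2.57, 2.57, 3.14, 3.14, 3.14, 3.14].

## Interface

Orientations are given as a unit quaternion [w, x, y, z].
In Python, from plant import manip gives the robot as it stands. The module is installed in compiled form; this text tells all that it offers.
- The arm moves only by the tool move_arm, never from a script. Its argument "rows" is a list of rows, each a list of 7 numbers: the shift along the tool's x, y, z in cm, then the turn, a rotation vector about the tool's x, y, z in degrees, then the opening, from -1 (shut) to 1 (fully open). In form: [[tx, ty, tz, ax, ay, az, jaw], ...]. A call has 1 to 20 rows; each row shifts and turns the commanded pose from where the row before left it, along the tool's axes as they then stand; what a row does not reach is not made up. A row lasts 1/12 s, in which the tool goes at most 41.7 mm and 7.16 degrees, less where a joint would pass 70% of its speed; a pose out of reach is approached as far as the arm can. A call is refused whole if a number of a shift passes 4.17 or a number of a turn 7.16, either way. A call with a gripper value outside its range is refused whole. The fingers move at their own pace and stop on an object; the grip force is fixed at half the most. Time passes only in rows, so rows that do not move let the fingers close. It gives the time, the measured TCP pose, the force, the opening and the grip force at its end, in the units of the state.
- manip.state(): the state, without advancing time (a new reading comes with each control period).
- manip.grab_frame(name): name is "scene" or "top"; returns a dict with "img" (384x512x3 uint8, blue, green, red), "mtx" (3x3 intrinsics, pixels), "R" (3x3) and "t" (3): a world point X has camera coordinates R X + t. Camera axes: x right, y down, z forward; pixel columns grow to the right and rows downward; lengths in m; the calibration is good to about 2 mm. A picture is of the moment at which its call begins. There is no depth.
- manip.job_done(): hands the job in; it is judged then, once.
The state is a dict: "time": time; "joint_pos": joint angles; "joint_vel": joint speeds; "joint_efforts": joint torques, N m; "tool_pos": TCP position; "tool_rot": TCP orientation; "contact_force": force on the tool from outside, world axes, zero at the start; "ft_torque": the same for the moment, N m; "gripper_width": opening from 0.0 (shut) to 1.0 (fully open); "grasp_force": force on a finger pad.
Only numpy, scipy, OpenCV 4.12 (cv2) and the standard library are available. Lean on these libraries where they do the work, as an engineer would, in place of code of your own. Each camera call takes 0.05 s, during which the arm holds its last target. There are 200 camera calls.

## Working session

There is one attempt and no reset: what is moved stays moved. The work goes in short steps, Python scripts to look and compute and a tool call to move; the robot and the scene stay as the last step left them, time stands still between calls to the robot, and variables do not carry over. Pictures are saved under pics/ and viewed, at most 10 in all, crops included, and the job is handed in when it is done.

Besides the shell and the picture viewer there is one more tool, called after "Emit:" in YAML: its name, and indented under it one key for each argument. move_arm: Moves the arm, as the interface text tells. Its arguments: {"type":"object","properties":{"rows":{"type":"array","items":{"type":"array","items":{"type":"number"}}}},"required":["rows"]}

```bash
mkdir -p pics
python3 - <<'E'
from plant import manip
import cv2,numpy as np,pickle
s=manip.state();print(s)
for n in("scene","top"):
    f=manip.grab_frame(n);cv2.imwrite(f"pics/{n}0.png",f["img"]);pickle.dump(f,open(n+"0.pkl","wb"))
    print(n,f["mtx"],(-f["R"].T@f["t"]),f["R"])
E
```

```text
{'time': 0.0, 'joint_pos': array([-1.35501292e+00,  5.33121215e-02,  1.61431760e+00, -7.59805648e-06,
        1.47602066e+00, -1.19038549e-01]), 'joint_vel': array([ 5.50704865e-04, -4.00122362e-05,  9.60041349e-04,  5.25504312e-04,
        3.64227278e-04,  1.61620228e-04]), 'joint_efforts': array([-2.37166212e-03, -3.93680906e+01, -3.70175457e+01, -3.59102041e-04,
        7.04679958e-03,  7.29043109e-06]), 'tool_pos': array([ 0.20522188, -0.58971058,  0.24877663]), 'tool_rot': array([-1.02747914e-03,  9.86018898e-01,  1.66630354e-01, -5.35264989e-05]), 'contact_force': array([ 1.02394482,  0.38691521, -1.06604573]), 'ft_torque': array([-0.03102325,  0.0148122 ,  0.00787025]), 'grasp_force': 0.0, 'gripper_width': 1.0020073478140292}
scene [[488.82727934   0.         245.61965972]
 [  0.         488.82727934 198.34866076]
 [  0.           0.           1.        ]] [-0.01952221 -1.27359207  1.0924021 ] [[ 0.90564231 -0.42402587  0.00375039]
 [-0.25005848 -0.54118066 -0.80286627]
 [ 0.34246571  0.72617185 -0.59614737]]
top [[405.63202307   0.         258.4754057 ]
 [  0.         405.63202307 191.56437932]
 [  0.           0.           1.        ]] [ 0.26327418 -0.11602512  1.25179023] [[ 0.02393723 -0.99970212 -0.00476212]
 [-0.97427158 -0.02225997 -0.22427522]
 [ 0.22410241  0.01000813 -0.97451421]]
```

View pics/scene0.png

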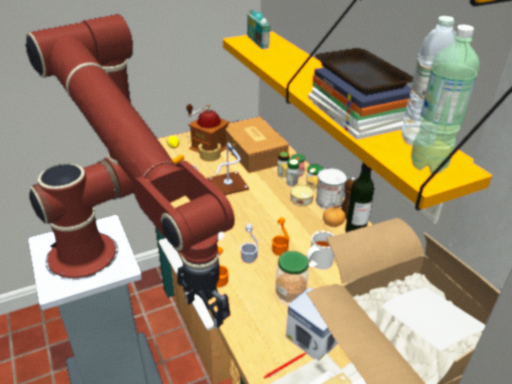

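View pics/top0.png

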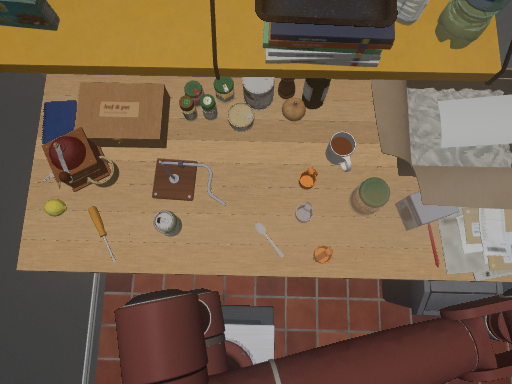

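The scene view shows the steel scoop at (250,243) and the rail at (228,175). In the top view the scoop is at (304,212), the rail foot at (175,180) and the rod's free end near (223,204). I'll zoom in on each.

Run:
```python
import cv2,numpy as np
a=cv2.imread("pics/top0.png");b=cv2.imread("pics/scene0.png")
def c(i,x,y,w,h,k):return cv2.resize(i[y:y+h,x:x+w],None,fx=k,fy=k,interpolation=cv2.INTER_CUBIC)
A=c(a,150,150,80,60,5);B=c(a,280,180,80,60,5);C=c(b,200,135,80,60,5);D=c(b,215,210,80,60,5)
cv2.imwrite("pics/z0.png",np.vstack([np.hstack([A,B]),np.hstack([C,D])]))
```

```text
(no output)
```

View pics/z0.png

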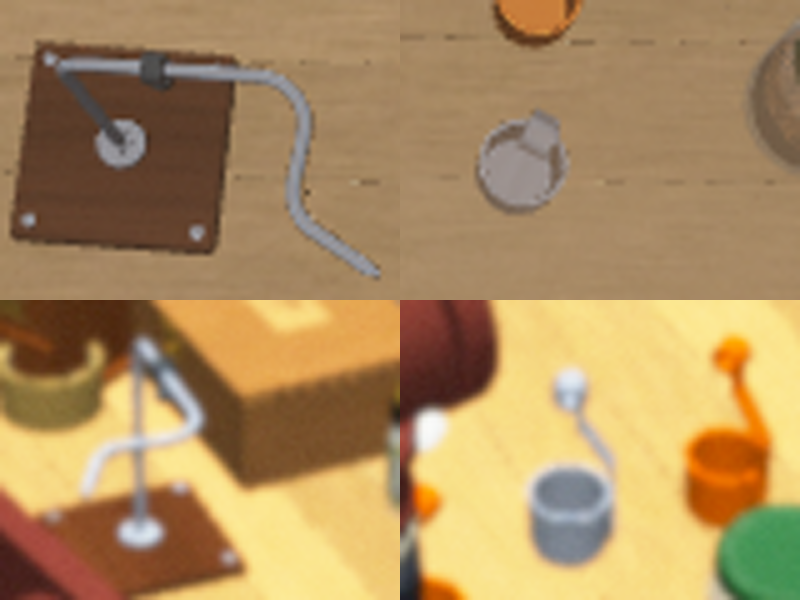

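The zoom shows the scoop's handle on the far-right side of its cup, with the eye at scene px (247,212). The upright's top is at top px (162,163), the collar at (180,164) and the tip at (226,204). Next I measure.

```bash
cat > h.py <<'E'
import numpy as np,cv2,pickle
def load(n):return pickle.load(open(n,"rb"))
def ray(f,u,v):
    d=f["R"].T@np.linalg.solve(f["mtx"],[u,v,1.]);return -f["R"].T@f["t"],d/np.linalg.norm(d)
def plane(f,u,v,z):
    o,d=ray(f,u,v);return o+d*(z-o[2])/d[2]
def tri(f,p,g,q):
    (a,d),(b,e)=ray(f,*p),ray(g,*q)
    s,t=np.linalg.lstsq(np.c_[d,-e],b-a,rcond=None)[0];P,Q=a+s*d,b+t*e
    return (P+Q)/2,np.linalg.norm(P-Q)
def proj(f,X):
    c=f["R"]@np.asarray(X)+f["t"];p=f["mtx"]@c;return p[:2]/p[2]
E
python3 - <<'E'
from h import *
np.set_printoptions(precision=4,suppress=True)
T,S=load("top0.pkl"),load("scene0.pkl")
def mask(f,x,y,w,h,smax,vmin):
    i=cv2.resize(f["img"][y:y+h,x:x+w],None,fx=4,fy=4,interpolation=cv2.INTER_CUBIC)
    v=cv2.cvtColor(i,cv2.COLOR_BGR2HSV);return ((v[...,1]<smax)&(v[...,2]>vmin)).astype(np.uint8)
# rod in the top view: columns right, rows
M=mask(T,150,150,85,65,60,95)
n,l,st,ce=cv2.connectedComponentsWithStats(M)
for k in range(1,n):
    if st[k,4]>150:print("top comp",k,st[k],ce[k]/4+[150,150])
k=1+np.argmax(st[1:,4]);R=(l==k).astype(np.uint8)
D=cv2.distanceTransform(R,cv2.DIST_L2,5)
ctr=lambda x,y:(np.array([x,y])+.5)/4-.5+150
print("straight1, by column")
for x in range(50,240,16):
    c=np.flatnonzero(R[:80,x])
    if len(c):
        u=ctr(x,c.mean());print(u,len(c)/4,plane(T,*u,.19)[:2])
print("mid, by row")
for y in range(70,190,8):
    c=np.flatnonzero(R[y,200:])+200
    if len(c):
        u=ctr(c.mean(),y);print(u,len(c)/4,plane(T,*u,.19)[:2])
print("last, by column")
for x in range(240,310,6):
    c=np.flatnonzero(R[80:,x])+80
    if len(c):
        u=ctr(x,c.mean());print(u,len(c)/4,plane(T,*u,.19)[:2])
# scoop top & scene
for nm,f,b in(("top",T,(285,185,45,45)),("scene",S,(225,210,40,60))):
    M=mask(f,*b,50 if nm=="top" else 75,90);n,l,st,ce=cv2.connectedComponentsWithStats(M)
    for k in range(1,n):
        if st[k,4]>100:print(nm,st[k]/4,ce[k]/4+b[:2],)
    cv2.imwrite(f"pics/m_{nm}.png",cv2.resize(M*255,None,fx=2,fy=2))
# eye ray from the scene
e=plane(S,247.0+.0,212.2,.128);print("eye from scene",e,"proj top",proj(T,e))
print("foot corners",[plane(T,150+x/5,150+y/5,.012)[:2] for x,y in((38,42),(237,58),(213,255),(10,237))])
print("base disc",plane(T,150+120/5,150+142/5,.014))
print("tip tri",tri(T,(225.4,204.2),S,(217.4,173.2)))
E
```

```text
top comp 1 [ 35  42  79  19 866] [168.6602 162.8378]
top comp 2 [ 131   50  173  172 3427] [206.6818 180.002 ]
top comp 3 [  76   96   41   39 1074] [174.3748 178.9383]
top comp 6 [ 25 241  60  19 731] [164.0441 213.0465]
straight1, by column
[186.125 163.625] 2.75 [0.5812 0.0943]
[190.125 164.125] 3.25 [0.5801 0.0833]
[194.125 164.125] 3.25 [0.5803 0.0724]
[198.125 164.5  ] 3.0 [0.5795 0.0614]
[202.125 165.   ] 3.0 [0.5783 0.0504]
[206.125 166.375] 3.75 [0.5746 0.0393]
mid, by row
[206.875 167.125] 4.25 [0.5726 0.0371]
[208.75  169.125] 3.5 [0.567  0.0317]
[209.875 171.125] 3.25 [0.5614 0.0284]
[210.375 173.125] 2.75 [0.5558 0.0267]
[210.375 175.125] 2.75 [0.5502 0.0264]
[210.    177.125] 3.0 [0.5446 0.0272]
[209.75  179.125] 3.0 [0.539  0.0276]
[209.125 181.125] 3.25 [0.5334 0.029 ]
[208.875 183.125] 3.25 [0.5278 0.0294]
[208.25  185.125] 3.0 [0.5222 0.0308]
[208.    187.125] 3.0 [0.5166 0.0311]
[208.125 189.125] 3.25 [0.5111 0.0305]
[208.75  191.125] 3.5 [0.5056 0.0286]
[210.    193.125] 4.0 [0.5002 0.0249]
[211.625 195.125] 4.75 [0.4948 0.0203]
last, by column
[209.625  182.0382] 23.75 [0.5308 0.0275]
[211.125  181.2434] 14.25 [0.5331 0.0235]
[212.625 196.   ] 3.5 [0.4924 0.0175]
[214.125 197.   ] 3.5 [0.4898 0.0133]
[215.625 198.   ] 3.5 [0.4871 0.0092]
[217.125 199.   ] 3.5 [0.4845 0.005 ]
[218.625 200.   ] 3.5 [0.4819 0.0009]
[220.125 201.25 ] 3.5 [ 0.4786 -0.0033]
[221.625 202.125] 3.75 [ 0.4763 -0.0074]
[223.125 203.125] 3.25 [ 0.4736 -0.0115]
[224.625 204.   ] 2.0 [ 0.4713 -0.0156]
top [ 10.75  17.25  18.    19.25 897.25] [304.5724 212.469 ]
scene [  14.5    13.25   18.75   40.   1586.  ] [249.5165 247.6665]
eye from scene [ 0.5071 -0.1678  0.128 ] proj top [280.6822 197.0903]
foot corners [array([0.6499, 0.2221]), array([0.6421, 0.094 ]), array([0.5135, 0.1016]), array([0.522 , 0.2294])]
base disc [0.5845 0.1644 0.014 ]
tip tri (array([ 0.4693, -0.0184,  0.1974]), np.float64(0.0002858431959152585))
```

Run:
```python
from h import *
np.set_printoptions(precision=4,suppress=True)
T,S=load("top0.pkl"),load("scene0.pkl")
print("rim ctr",plane(T,304.2,212.7,.046), "edges",plane(T,295.6,212.7,.046),plane(T,313.2,212.7,.046))
print("eye tri",tri(T,(308.4,205),S,(249,227.5)),plane(S,249,227.5,.128))
print("strip foot on scene",plane(S,215+212/5,210+168/5,.046))
c=plane(T,304.2,212.7,.046);print("rim ctr in scene",proj(S,c),"base",proj(S,[*c[:2],0]))
for z in(.128,.1385):print("above ctr",proj(T,[*c[:2],z]),proj(S,[*c[:2],z]))
# scene rod centreline
x,y,w,h=205,138,45,45
i=cv2.resize(S["img"][y:y+h,x:x+w],None,fx=12,fy=12,interpolation=cv2.INTER_CUBIC)
j=cv2.resize(T["img"][190:235,285:330],None,fx=12,fy=12,interpolation=cv2.INTER_CUBIC)[:540,:250]
j=cv2.resize(T["img"][195:240,293:315],None,fx=12,fy=12,interpolation=cv2.INTER_CUBIC)
cv2.imwrite("pics/z1.png",np.hstack([i,j[:540,:260]]))
# rod axis from top cast at z .19 projected in the scene, for comparison
for p in((.585,.1645),(.5812,.0943),(.5783,.0504),(.567,.0317),(.5446,.0272),(.5222,.0308),(.4924,.0175),(.4713,-.0156)):
    q=proj(S,[*p,.19]);print(p,q,(q-[x,y])*12)
```

```text
rim ctr [ 0.4784 -0.2429  0.046 ] edges [ 0.4778 -0.217   0.046 ] [ 0.479 -0.27   0.046]
eye tri (array([ 0.4815, -0.2445,  0.1332]), np.float64(0.007209549215548366)) [ 0.4804 -0.2389  0.128 ]
strip foot on scene [ 0.513  -0.2343  0.046 ]
rim ctr in scene [248.78   248.3584] base [248.6711 258.9825]
above ctr [307.2606 207.6471] [248.984  228.4525]
above ctr [307.6837 206.9486] [249.0111 225.8091]
(0.585, 0.1645) [227.673 142.364] [272.0757  52.3678]
(0.5812, 0.0943) [234.5412 151.6377] [354.4946 163.653 ]
(0.5783, 0.0504) [238.9137 157.7596] [406.9647 237.1149]
(0.567, 0.0317) [238.1765 161.0915] [398.1177 277.0982]
(0.5446, 0.0272) [232.7668 163.1926] [333.2022 302.3117]
(0.5222, 0.0308) [226.3457 164.1551] [256.1489 313.8609]
(0.4924, 0.0175) [219.7923 168.0815] [177.5078 360.9777]
(0.4713, -0.0156) [217.7624 174.4963] [153.1486 437.9561]
```

View pics/z1.png

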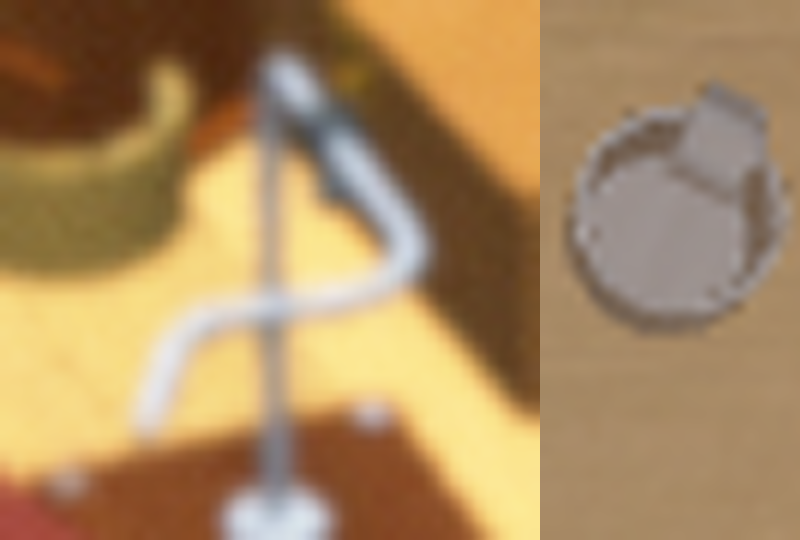

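The scoop's eye is directly above the cup centre, at world (0.478, -0.243, 0.128), with scoop x at a yaw of about -28°. I'll turn the tool to match and go above it.

Emit:
move_arm:
  rows:
    - [0,0,0,0,0,-7.13,0.1]
    - [0,0,0,0,0,-7.13,0.1]
    - [0,0,0,0,0,-7.13,0.1]
    - [0,0,0,0,0,-7.13,0.1]
    - [0,0,0,0,0,-7.13,0.1]
    - [0,0,0,0,0,-7.13,0.1]

```text
time: 0.6
tool_pos: [0.2053, -0.5899, 0.2492]
tool_rot: [-0.001, 0.856, 0.517, 0.0]
contact_force: [-0.0, 0.5, -0.7]
gripper_width: 0.549
grasp_force: 0.0
```

Emit:
move_arm:
  rows:
    - [1.5,0.26,0,0,0,0,0.1]
    - [2.9,0.53,0,0,0,0,0.1]
    - [2.9,0.53,0,0,0,0,0.1]
    - [2.9,0.53,0,0,0,0,0.1]
    - [2.9,0.53,0,0,0,0,0.1]
    - [2.9,0.53,0,0,0,0,0.1]
    - [2.9,0.53,0,0,0,0,0.1]
    - [2.9,0.53,0,0,0,0,0.1]
    - [2.9,0.53,0,0,0,0,0.1]
    - [2.9,0.53,0,0,0,0,0.1]
    - [2.9,0.53,0,0,0,0,0.1]
    - [2.9,0.53,0,0,0,0,0.1]
    - [2.9,0.53,0,0,0,0,0.1]
    - [2.9,0.53,0,0,0,0,0.1]
    - [2.9,0.53,0,0,0,0,0.1]
    - [1.4,0.25,0,0,0,0,0.1]
    - [0,0,0,0,0,0,0.1]
    - [0,0,0,0,0,0,0.1]

```text
time: 2.1
tool_pos: [0.4798, -0.2424, 0.2496]
tool_rot: [-0.0, 0.857, 0.515, -0.0]
contact_force: [0.0, -1.0, 0.2]
gripper_width: 0.547
grasp_force: 0.0
```

```bash
cat >> h.py <<'E'
from scipy.spatial.transform import Rotation as Ro
def pose(s):
    R=Ro.from_quat(np.roll(s["tool_rot"],-1)).as_matrix();return np.array(s["tool_pos"]),R
def report(target=None,phi=None):
    from plant import manip
    s=manip.state();p,R=pose(s)
    print("t %.2f"%s["time"],"p",p,"phi %.2f"%np.degrees(np.arctan2(R[1,1],R[0,1])),"tilt",R[:2,2],"F",s["contact_force"],"M",s["ft_torque"],"w %.3f g %.1f"%(s["gripper_width"],s["grasp_force"]),"q",s["joint_pos"])
    if target is not None:print("tool shift cm",100*R.T@(np.array(target)-p))
    return s
np.set_printoptions(precision=4,suppress=True)
E
python3 -c "
from h import *
report([.4785,-.243,.136])"
```

```text
t 2.10 p [ 0.4798 -0.2424  0.2496] phi -28.01 tilt [-0.0008  0.0002] F [ 0.027  -1.0157  0.1973] M [-0.0909  0.0224  0.014 ] w 0.547 g 0.0 q [-0.6062 -0.1565  1.8151 -0.0003  1.4838 -0.1173]
tool shift cm [-0.1102 -0.0838 11.3604]
```

Emit:
move_arm:
  rows:
    - [-0.11,-0.08,1,0,0,0,0.1]
    - [0,0,1.5,0,0,0,0.1]
    - [0,0,1.5,0,0,0,0.1]
    - [0,0,1.5,0,0,0,0.1]
    - [0,0,1.5,0,0,0,0.1]
    - [0,0,1.5,0,0,0,0.1]
    - [0,0,1.4,0,0,0,0.1]
    - [0,0,1.0,0,0,0,0.1]
    - [0,0,0.46,0,0,0,0.1]
    - [0,0,0,0,0,0,0.1]
    - [0,0,0,0,0,0,0.1]

```text
time: 3.02
tool_pos: [0.4784, -0.2446, 0.1365]
tool_rot: [0.0, 0.858, 0.514, 0.0]
contact_force: [0.7, -0.5, -0.0]
gripper_width: 0.55
grasp_force: 0.0
```

```bash
python3 -c "
from h import *
from plant import manip
report([.4785,-.243,.136])
a=manip.grab_frame('top');b=manip.grab_frame('scene')
pickle.dump(a,open('top1.pkl','wb'));pickle.dump(b,open('scene1.pkl','wb'))
c=lambda i,x,y:cv2.resize(i[y:y+60,x:x+50],None,fx=8,fy=8,interpolation=cv2.INTER_CUBIC)
cv2.imwrite('pics/g1.png',np.hstack([c(a['img'],282,180),c(b['img'],225,205)]))"
```

```text
t 3.02 p [ 0.4784 -0.2446  0.1365] phi -28.09 tilt [ 0.0001 -0.0001] F [ 0.6724 -0.4847 -0.0044] M [-0.0132  0.0046  0.0355] w 0.550 g 0.0 q [-0.6111 -0.0581  1.9194 -0.      1.2802 -0.1209]
tool shift cm [ 0.1449 -0.0707  0.0519]
```

View pics/g1.png

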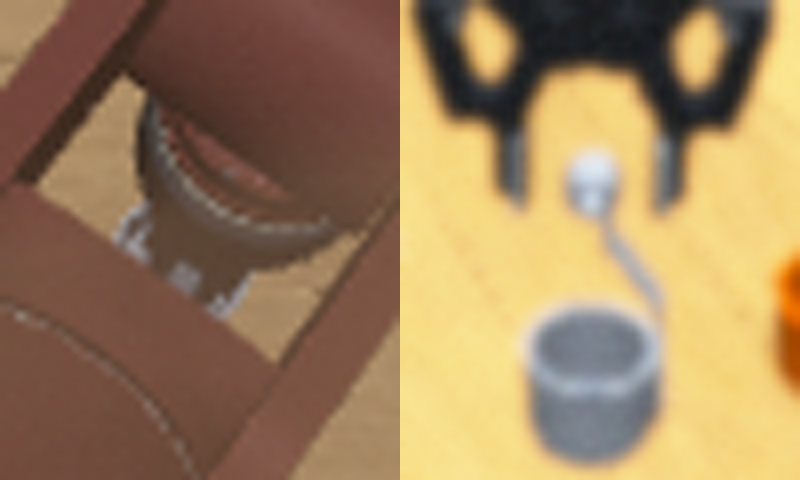

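The eye at crop (592,180) sits centred between the fingertips at (515,200) and (665,200), so I'll close.

Emit:
move_arm:
  rows:
    - [0,0,0,0,0,0,-0.3]
    - [0,0,0,0,0,0,-0.5]
    - [0,0,0,0,0,0,-0.7]
    - [0,0,0,0,0,0,-1]
    - [0,0,0,0,0,0,-1]
    - [0,0,0,0,0,0,-1]
    - [0,0,0,0,0,0,-1]
    - [0,0,0,0,0,0,-1]

```text
time: 3.78
tool_pos: [0.4793, -0.2446, 0.1375]
tool_rot: [0.001, 0.857, 0.515, 0.0]
contact_force: [0.6, -0.4, 6.1]
gripper_width: 0.22
grasp_force: 59.8
```

Emit:
move_arm:
  rows:
    - [0,0,-0.5,0,0,0,-1]
    - [0,0,-1,0,0,0,-1]
    - [0,0,-1.5,0,0,0,-1]
    - [0,0,-1.5,0,0,0,-1]
    - [0,0,-1.5,0,0,0,-1]
    - [0,0,-1.5,0,0,0,-1]
    - [0,0,-1,0,0,0,-1]
    - [0,0,0,0,0,0,-1]
    - [0,0,0,0,0,0,-1]

```text
time: 4.53
tool_pos: [0.4786, -0.2442, 0.2217]
tool_rot: [0.0, 0.857, 0.515, 0.0]
contact_force: [-0.3, -0.1, -1.1]
gripper_width: 0.218
grasp_force: 59.1
```

```bash
python3 -c "
from h import *
from plant import manip
report()
for k in range(4): manip.grab_frame('top');s=manip.state();print(s['tool_pos'],s['contact_force'],s['ft_torque'])
b=manip.grab_frame('scene')
pickle.dump(b,open('scene2.pkl','wb'))
c=lambda i,x,y:cv2.resize(i[y:y+80,x:x+80],None,fx=7,fy=7,interpolation=cv2.INTER_CUBIC)
cv2.imwrite('pics/g2.png',c(b['img'],205,165))"
```

```text
t 4.53 p [ 0.4786 -0.2442  0.2217] phi -28.03 tilt [ 0.0004 -0.0003] F [-0.2802 -0.1063 -1.0675] M [ 0.0285  0.0052 -0.0078] w 0.218 g 59.1 q [-0.6103 -0.1392  1.8465 -0.      1.4338 -0.121 ]
[ 0.4782 -0.2439  0.2206] [ 0.2379  1.0764 -1.14  ] [0.0039 0.0312 0.0217]
[ 0.478  -0.2438  0.2201] [ 0.6982 -0.2732 -1.4587] [ 0.0359 -0.0374 -0.011 ]
[ 0.4779 -0.2437  0.2199] [-0.2261  0.0182 -0.8458] [0.013  0.0242 0.0478]
[ 0.478  -0.2438  0.2199] [ 0.1194 -0.385  -0.097 ] [ 0.063   0.0113 -0.0288]
```

View pics/g2.png

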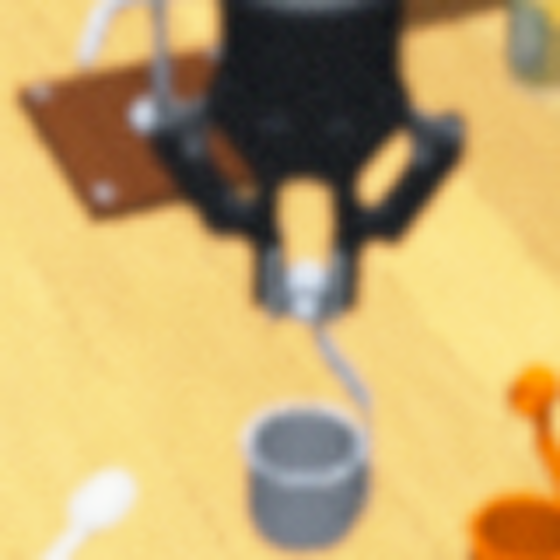

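The scoop is gripped and lifted, with the eye between the pads at crop (307,283). I'll bring it to about 25 mm in front of the rod's tip, eye axis along the last straight at roughly 57° world.

Emit:
move_arm:
  rows:
    - [0,0,0,0,0,2.6,-1]
    - [0,0,0,0,0,2.6,-1]
    - [0.8,-0.65,0.09,0,0,0,-1]
    - [1.6,-1.31,0.17,0,0,0,-1]
    - [1.6,-1.31,0.17,0,0,0,-1]
    - [1.6,-1.31,0.17,0,0,0,-1]
    - [1.6,-1.31,0.17,0,0,0,-1]
    - [1.6,-1.31,0.17,0,0,0,-1]
    - [1.6,-1.31,0.17,0,0,0,-1]
    - [1.6,-1.31,0.17,0,0,0,-1]
    - [1.6,-1.31,0.17,0,0,0,-1]
    - [1.6,-1.31,0.17,0,0,0,-1]
    - [0.7,-0.66,0.09,0,0,0,-1]
    - [0,0,0,0,0,0,-1]
    - [0,0,0,0,0,0,-1]
    - [0,0,0,0,0,0,-1]
    - [0,0,0,0,0,0,-1]

```text
time: 6.2
tool_pos: [0.4564, -0.0402, 0.2044]
tool_rot: [0.0, 0.88, 0.475, -0.0]
contact_force: [0.6, 0.1, -1.2]
gripper_width: 0.21
grasp_force: 59.1
```

```bash
python3 -c "
from h import *
from plant import manip
s=report([.4553,-.0392,.2027])
p,R=pose(s)
b=manip.grab_frame('scene');a=manip.grab_frame('top')
pickle.dump(b,open('scene3.pkl','wb'))
pickle.dump(a,open('top3.pkl','wb'))
c=lambda i,x,y:cv2.resize(i[y:y+50,x:x+50],None,fx=8,fy=8,interpolation=cv2.INTER_CUBIC)
cv2.imwrite('pics/g3.png',np.hstack([c(b['img'],195,150),c(a['img'],200,180)]))
e=p+.0092*R[:,2]
for n,X in(('eye',e),('near face',e-.009*R[:,0]),('far face',e+.009*R[:,0]),('tip',[.469,-.0183,.1935])):
  print(n,X,(proj(b,X)-[195,150])*8,(proj(a,X)-[200,180])*8)"
```

```text
t 6.20 p [ 0.4564 -0.0402  0.2044] phi -33.29 tilt [ 0.0001 -0.0003] F [ 0.5716  0.1167 -1.1985] M [ 0.0256 -0.0558  0.0028] w 0.210 g 59.1 q [-0.2504 -0.3341  2.0377 -0.0003  1.4378  0.3307]
tool shift cm [ 0.0279 -0.145   0.1719]
eye [ 0.4564 -0.0402  0.1952] [170.9213 224.4415] [267.9711 235.0434]
near face [ 0.4514 -0.0478  0.1952] [166.7001 236.7872] [290.1483 250.269 ]
far face [ 0.4613 -0.0327  0.1952] [175.1047 212.2062] [245.8428 219.8514]
tip [0.469, -0.0183, 0.1935] [179.1916 193.5256] [203.8061 197.0528]
```

View pics/g3.png

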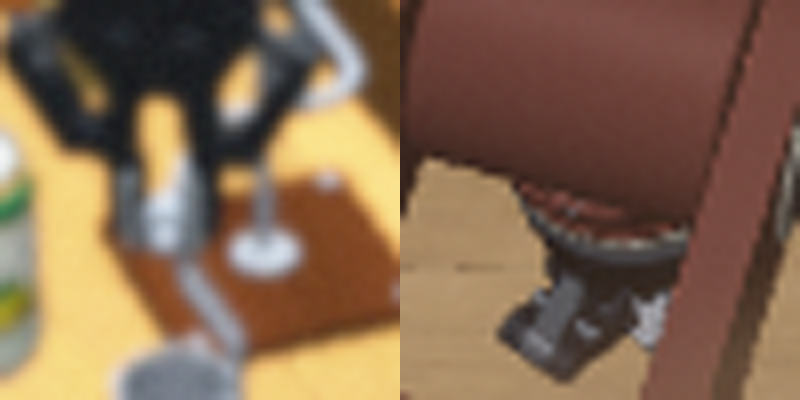

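The scene crop shows the eye's near face at about (163,225) in line with the rod glimpsed at (183,170); the arm hides the tip from above. I'll check camera bias numerically against known heights.

Run:
```python
from h import *
report([.4553,-.0392,.2027])
S=load("scene0.pkl");k=8
def up(f,x,y,w,h):return cv2.cvtColor(cv2.resize(f["img"][y:y+h,x:x+w],None,fx=k,fy=k,interpolation=cv2.INTER_CUBIC),cv2.COLOR_BGR2HSV).astype(int)
# rod in scene0: row-wise/col-wise centre of low-saturation bright pixels around predicted points
x0,y0=205,138;H=up(S,x0,y0,45,45);M=(H[...,1]<80)&(H[...,2]>150)
pts=[(.5812,.0943),(.5801,.0833),(.5803,.0724),(.5795,.0614),(.5390,.0276),(.5334,.029),(.5278,.0294),(.5222,.0308),(.4898,.0133),(.4871,.0092),(.4845,.005),(.4819,.0009),(.4786,-.0033),(.4763,-.0074),(.4736,-.0115)]
for p in pts:
    q=proj(S,[*p,.19]); r=proj(S,[*p,.20]);dz=(r-q)[1]/10
    c,rw=(((q-[x0,y0])+.5)*k-.5)
    col=M[:,int(round(c))];row=M[int(round(rw))]
    def near(v,i,lim=36):
        j=np.flatnonzero(v);j=j[abs(j-i)<lim];return (j.mean()-i)/k if len(j) else np.nan
    print(p,q,"dv by column %.2f"%near(col,rw),"du by row %.2f"%near(row,c),"px/mm z %.2f"%dz)
n,l,st,ce=cv2.connectedComponentsWithStats(M.astype(np.uint8))
print([ (st[i,:4]/k+[x0,y0,0,0]) for i in range(1,n) if st[i,4]>200])
# eye blobs
for nm,x,y,w,h,X in(("scene0.pkl",240,220,18,14,(.4784,-.2429,.128)),("scene2.pkl",243,198,12,14,(.478,-.2438,.2107)),("scene3.pkl",208,170,16,18,None)):
    f=load(nm);H=up(f,x,y,w,h);M=((H[...,1]<70)&(H[...,2]>165)).astype(np.uint8)
    n,l,st,ce=cv2.connectedComponentsWithStats(M);i=1+np.argmax(st[1:,4])
    print(nm,"centroid",(ce[i]+.5)/k-.5+[x,y],"box",st[i,:4]/k+[x,y,0,0],"pred",None if X is None else proj(f,X))
```

```text
t 6.30 p [ 0.4563 -0.0402  0.2044] phi -33.31 tilt [ 0.0001 -0.0002] F [-0.3528  0.3943 -1.1411] M [ 0.0393  0.0181 -0.087 ] w 0.220 g 59.1 q [-0.2504 -0.3341  2.0377 -0.0001  1.4379  0.3309]
tool shift cm [ 0.0254 -0.141   0.1704]
(0.5812, 0.0943) [234.5412 151.6377] dv by column 0.30 du by row -0.23 px/mm z -0.24
(0.5801, 0.0833) [235.5249 153.1729] dv by column 0.01 du by row -0.17 px/mm z -0.24
(0.5803, 0.0724) [236.8432 154.6284] dv by column 1.18 du by row -0.16 px/mm z -0.24
(0.5795, 0.0614) [237.9254 156.1738] dv by column 1.14 du by row -0.30 px/mm z -0.24
(0.539, 0.0276) [231.224  163.5041] dv by column -1.19 du by row -0.85 px/mm z -0.25
(0.5334, 0.029) [229.5611 163.6731] dv by column -1.05 du by row -0.25 px/mm z -0.25
(0.5278, 0.0294) [228.0128 163.9856] dv by column -0.52 du by row -0.01 px/mm z -0.25
(0.5222, 0.0308) [226.3457 164.1551] dv by column -0.91 du by row -0.10 px/mm z -0.25
(0.4898, 0.0133) [219.5602 168.8767] dv by column -1.63 du by row -1.50 px/mm z -0.25
(0.4871, 0.0092) [219.2881 169.6677] dv by column -1.73 du by row -1.48 px/mm z -0.25
(0.4845, 0.005
[... 188 characters left out ...]
.1214] dv by column -1.93 du by row -1.38 px/mm z -0.25
(0.4763, -0.0074) [218.2094 172.9   ] dv by column -2.21 du by row -1.40 px/mm z -0.25
(0.4736, -0.0115) [217.9307 173.7103] dv by column -2.46 du by row -1.12 px/mm z -0.25
[array([227.625, 143.   ,   3.875,   4.375]), array([215.75 , 149.125,  24.75 ,  25.25 ]), array([234.75 , 171.375,   2.625,   2.375]), array([223.375, 178.375,   9.5  ,   4.625])]
scene0.pkl centroid [248.7324 227.6535] box [245.75 223.5    6.75  10.5 ] pred [248.9842 228.4477]
scene2.pkl centroid [248.3331 205.8007] box [245.75  201.75    7.625  10.25 ] pred [249.2125 207.2109]
scene3.pkl centroid [215.5656 175.3879] box [213.375 170.      5.     11.   ] pred None
```

Emit:
move_arm:
  rows:
    - [0,-0.14,0.32,0,0,0,-1]
    - [0.4,0,0,0,0,0,-1]
    - [0.5,0,0,0,0,0,-1]
    - [0.3,0,0,0,0,0,-1]
    - [0,0,0,0,0,0,-1]
    - [0,0,0,0,0,0,-1]
    - [0,0,0,0,0,0,-1]

```text
time: 6.88
tool_pos: [0.4616, -0.0285, 0.2011]
tool_rot: [0.0, 0.88, 0.475, -0.0]
contact_force: [0.9, 0.3, -0.6]
gripper_width: 0.218
grasp_force: 59.1
```

Emit:
move_arm:
  rows:
    - [0.1,0,0,0,0,0,-1]
    - [0.1,0,0,0,0,0,-1]
    - [0.1,0,0,0,0,0,-1]
    - [0,0,0,0,0,0,-1]
    - [0,0,0,0,0,0,-1]

```text
time: 7.3
tool_pos: [0.4632, -0.0261, 0.2011]
tool_rot: [-0.0, 0.88, 0.475, -0.0]
contact_force: [0.3, 0.3, -0.8]
gripper_width: 0.219
grasp_force: 59.1
```

Emit:
move_arm:
  rows:
    - [0.1,0,0,0,0,0,-1]
    - [0.1,0,0,0,0,0,-1]
    - [0,0,0,0,0,0,-1]
    - [0,0,0,0,0,0,-1]

```text
time: 7.63
tool_pos: [0.4644, -0.0244, 0.2011]
tool_rot: [-0.0, 0.88, 0.475, -0.0]
contact_force: [1.2, 0.6, -1.6]
gripper_width: 0.215
grasp_force: 59.1
```

```bash
python3 -c "
from h import *
s=report([.4553,-.0392,.2027])
p,R=pose(s);print('F tool',R.T@s['contact_force'],'eye',p+.0092*R[:,2])"
```

```text
t 7.63 p [ 0.4644 -0.0244  0.2011] phi -33.23 tilt [-0. -0.] F [ 1.24    0.6327 -1.5792] M [ 0.0349 -0.003   0.0048] w 0.215 g 59.1 q [-0.2127 -0.312   2.0263 -0.      1.4274  0.3673]
tool shift cm [-1.7353  0.0545 -0.1606]
F tool [1.2088 0.6905 1.5791] eye [ 0.4644 -0.0244  0.1919]
```

Emit:
move_arm:
  rows:
    - [0.1,0,0,0,0,0,-1]
    - [0.1,0,0,0,0,0,-1]
    - [0,0,0,0,0,0,-1]
    - [0,0,0,0,0,0,-1]

```text
time: 7.97
tool_pos: [0.4654, -0.0227, 0.2011]
tool_rot: [0.0, 0.88, 0.475, -0.0]
contact_force: [0.6, -0.6, -1.2]
gripper_width: 0.219
grasp_force: 59.1
```

Emit:
move_arm:
  rows:
    - [0.1,0,0,0,0,0,-1]
    - [0.1,0,0,0,0,0,-1]
    - [0,0,0,0,0,0,-1]
    - [0,0,0,0,0,0,-1]

```text
time: 8.3
tool_pos: [0.4665, -0.021, 0.2011]
tool_rot: [-0.0, 0.88, 0.475, -0.0]
contact_force: [0.1, 0.0, -0.7]
gripper_width: 0.214
grasp_force: 59.1
```

Emit:
move_arm:
  rows:
    - [0.1,0,0,0,0,0,-1]
    - [0.1,0,0,0,0,0,-1]
    - [0,0,0,0,0,0,-1]
    - [0,0,0,0,0,0,-1]

```text
time: 8.63
tool_pos: [0.4676, -0.0194, 0.2011]
tool_rot: [-0.0, 0.88, 0.475, -0.0]
contact_force: [-0.2, 0.2, -1.3]
gripper_width: 0.217
grasp_force: 59.1
```

```bash
cat >> h.py <<'E'
def ft():
    from plant import manip
    s=manip.state();p,R=pose(s);print("t %.2f"%s["time"],"p",p,"phi %.2f"%np.degrees(np.arctan2(R[1,1],R[0,1])),"F tool",R.T@s["contact_force"],"M tool",R.T@s["ft_torque"])
E
python3 -c "
from h import *
ft()"
```

```text
t 8.63 p [ 0.4676 -0.0194  0.2011] phi -33.23 F tool [ 0.0312 -0.3074  1.2903] M tool [-0.0319  0.0046  0.0189]
```

Emit:
move_arm:
  rows:
    - [0.1,0,0,0,0,0,-1]
    - [0.1,0,0,0,0,0,-1]
    - [0.1,0,0,0,0,0,-1]
    - [0,0,0,0,0,0,-1]
    - [0,0,0,0,0,0,-1]

```text
time: 9.05
tool_pos: [0.4693, -0.0168, 0.2011]
tool_rot: [-0.0, 0.88, 0.475, -0.0]
contact_force: [0.3, 0.4, -0.6]
gripper_width: 0.214
grasp_force: 59.1
```

Emit:
move_arm:
  rows:
    - [0.1,0,0,0,0,0,-1]
    - [0.1,0,0,0,0,0,-1]
    - [0.1,0,0,0,0,0,-1]
    - [0,0,0,0,0,0,-1]
    - [0,0,0,0,0,0,-1]

```text
time: 9.47
tool_pos: [0.4709, -0.0143, 0.2011]
tool_rot: [-0.0, 0.88, 0.475, -0.0]
contact_force: [0.1, 0.2, -0.1]
gripper_width: 0.216
grasp_force: 59.1
```

```bash
python3 -c "
from h import *
ft()
from plant import manip
b=manip.grab_frame('scene');a=manip.grab_frame('top')
c=lambda i,x,y:cv2.resize(i[y:y+50,x:x+50],None,fx=8,fy=8,interpolation=cv2.INTER_CUBIC)
cv2.imwrite('pics/g4.png',np.hstack([c(b['img'],195,145),c(a['img'],190,170)]))"
```

```text
t 9.47 p [ 0.4709 -0.0143  0.2011] phi -33.23 F tool [ 0.1582 -0.0412  0.0527] M tool [ 0.012  -0.0157  0.0338]
```

View pics/g4.png

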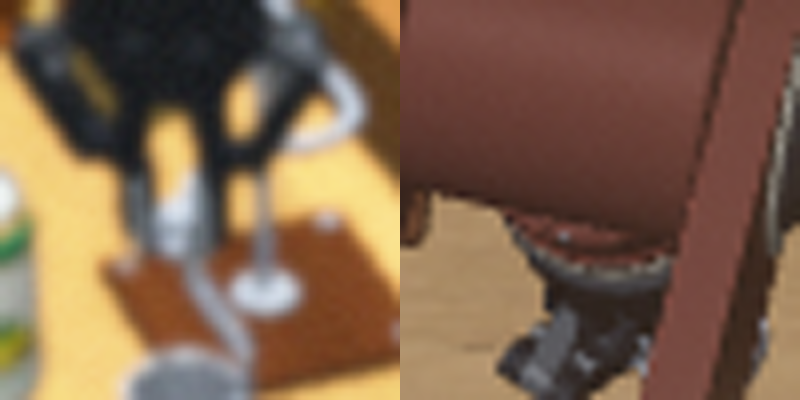

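The eye is round the rod's nose with near-zero force. I'll go on along the last straight, checking forces.

Emit:
move_arm:
  rows:
    - [0.2,0,0,0,0,0,-1]
    - [0.2,0,0,0,0,0,-1]
    - [0.2,0,0,0,0,0,-1]
    - [0.2,0,0,0,0,0,-1]
    - [0,0,0,0,0,0,-1]
    - [0,0,0,0,0,0,-1]

```text
time: 10.07
tool_pos: [0.4753, -0.0076, 0.2011]
tool_rot: [-0.0, 0.88, 0.475, -0.0]
contact_force: [0.1, 0.1, -0.4]
gripper_width: 0.213
grasp_force: 59.1
```

Emit:
move_arm:
  rows:
    - [0.2,0,0,0,0,0,-1]
    - [0.2,0,0,0,0,0,-1]
    - [0.2,0,0,0,0,0,-1]
    - [0,0,0,0,0,0,-1]
    - [0,0,0,0,0,0,-1]

```text
time: 10.48
tool_pos: [0.4786, -0.0026, 0.2011]
tool_rot: [-0.0, 0.88, 0.475, -0.0]
contact_force: [-0.4, 0.6, -1.8]
gripper_width: 0.216
grasp_force: 59.1
```

```bash
python3 -c "
from h import *
ft()"
```

```text
t 10.48 p [ 0.4786 -0.0026  0.2011] phi -33.22 F tool [ 0.2906 -0.7052  1.8183] M tool [ 0.0337 -0.0229  0.0211]
```

Emit:
move_arm:
  rows:
    - [0,0.1,0,0,0,0,-1]
    - [0,0,0,0,0,0,-1]
    - [0,0,0,0,0,0,-1]

```text
time: 10.73
tool_pos: [0.4794, -0.0033, 0.2011]
tool_rot: [-0.0, 0.88, 0.475, -0.0]
contact_force: [0.2, 0.3, -1.7]
gripper_width: 0.214
grasp_force: 59.1
```

```bash
python3 -c "
from h import *
ft()"
```

```text
t 10.73 p [ 0.4794 -0.0033  0.2011] phi -33.25 F tool [ 0.3522 -0.0143  1.7037] M tool [ 0.0022 -0.0056  0.053 ]
```

Emit:
move_arm:
  rows:
    - [0,-0.1,0,0,0,0,-1]
    - [0,-0.1,0,0,0,0,-1]
    - [0,0,0,0,0,0,-1]
    - [0,0,0,0,0,0,-1]

```text
time: 11.07
tool_pos: [0.4781, -0.0024, 0.2013]
tool_rot: [0.001, 0.88, 0.475, 0.0]
contact_force: [3.3, -1.4, -1.8]
gripper_width: 0.218
grasp_force: 59.0
```

```bash
python3 -c "
from h import *
ft()"
```

```text
t 11.07 p [ 0.4781 -0.0024  0.2013] phi -33.25 F tool [0.6211 3.5763 1.8453] M tool [-0.5005  0.021   0.0525]
```

Emit:
move_arm:
  rows:
    - [0,0.1,-0.1,0,0,0,-1]
    - [0,0,0,0,0,0,-1]
    - [0,0,0,0,0,0,-1]

```text
time: 11.32
tool_pos: [0.4784, -0.0026, 0.2021]
tool_rot: [-0.0, 0.88, 0.475, -0.0]
contact_force: [0.3, -0.0, -1.3]
gripper_width: 0.219
grasp_force: 59.1
```

```bash
python3 -c "
from h import *
ft()"
```

```text
t 11.32 p [ 0.4784 -0.0026  0.2021] phi -33.24 F tool [0.116  0.263  1.3329] M tool [-0.1203 -0.0641  0.0024]
```

Emit:
move_arm:
  rows:
    - [0,0,0.1,0,0,0,-1]
    - [0,0,0.1,0,0,0,-1]
    - [0,0,0,0,0,0,-1]
    - [0,0,0,0,0,0,-1]

```text
time: 11.65
tool_pos: [0.4787, -0.0027, 0.2004]
tool_rot: [0.0, 0.88, 0.475, 0.0]
contact_force: [0.1, 0.0, 1.1]
gripper_width: 0.215
grasp_force: 59.3
```

```bash
python3 -c "
from h import *
ft()"
```

```text
t 11.65 p [ 0.4787 -0.0027  0.2004] phi -33.24 F tool [ 0.1012  0.071  -1.0538] M tool [-0.0587 -0.0271  0.0043]
```

```bash
cat > path.py <<'E'
from h import *
TIP=np.array([.470,-.0167]);A3,A2,A2e,A1s,A1=np.radians([56.8,50.9,-9.1,-3.6,86.4])
def build(tip=TIP,mid=.030,A=(A3,A2,A2e,A1s,A1)):
    ds=1e-4;hs=np.concatenate([np.full(450,A[0]),np.linspace(A[1],A[2],int(.028*(A[1]-A[2])/ds)),np.full(int(mid/ds),A[2]),np.linspace(A[3],A[4],int(.028*(A[4]-A[3])/ds)),np.full(1200,A[4])])
    hs=np.concatenate([np.full(300,A[0]),hs]);P=np.cumsum(np.c_[np.cos(hs),np.sin(hs)]*ds,0)
    return P-P[300]+tip
def eye(P,s,h=.009):
    g=lambda x:P[int(round(x*1e4))+300]
    a,b=g(s-h),g(s+h);d=b-a
    return (g(s)+(a+b)/2)/2,np.degrees(np.arctan2(d[1],d[0]))
def rows(P,ss,z,off=(0,0)):
    """tool rows from the present pose through eye arclengths ss; z: fn of s -> TCP height"""
    from plant import manip
    p,R=pose(manip.state());h=np.degrees(np.arctan2(R[1,0],R[0,0]))
    for s in ss:
        c,h2=eye(P,s);c=c+off;q=np.array([*c,z(s)]);a=np.radians(h)
        d=q-p;tx=d[0]*np.cos(a)+d[1]*np.sin(a);ty=d[0]*np.sin(a)-d[1]*np.cos(a)
        print("s %.1f eye %.4f %.4f h %.1f row [%.2f, %.2f, %.2f, 0, 0, %.2f, -1]"%(s*1e3,*c,h2,tx*100,ty*100,-d[2]*100,-(h2-h)))
        p,h=q,h2
E
python3 -c "
from path import *
P=build();print('P1',P[300+450+293+300],'start s1',P[300+450+293+300+440])
ft()
zz=lambda s:np.interp(s,[.0165,.045,.0743,.1043],[.2013,.2008,.2002,.1993])
rows(P,np.arange(.0165,.0745,.003),zz)"
```

```text
P1 [0.5504 0.0261] start s1 [0.58   0.0524]
t 11.65 p [ 0.4787 -0.0027  0.2004] phi -33.24 F tool [ 0.1012  0.071  -1.0538] M tool [-0.0587 -0.0271  0.0043]
s 16.5 eye 0.4790 -0.0029 h 56.8 row [-0.00, 0.04, -0.09, 0, 0, -0.04, -1]
s 19.5 eye 0.4807 -0.0004 h 56.8 row [0.30, 0.00, 0.01, 0, 0, -0.00, -1]
s 22.5 eye 0.4823 0.0021 h 56.8 row [0.30, -0.00, 0.01, 0, 0, -0.00, -1]
s 25.5 eye 0.4840 0.0046 h 56.8 row [0.30, 0.00, 0.01, 0, 0, -0.00, -1]
s 28.5 eye 0.4856 0.0071 h 56.8 row [0.30, -0.00, 0.01, 0, 0, 0.00, -1]
s 31.5 eye 0.4872 0.0097 h 56.8 row [0.30, 0.00, 0.01, 0, 0, -0.00, -1]
s 34.5 eye 0.4889 0.0122 h 56.8 row [0.30, 0.00, 0.01, 0, 0, -0.00, -1]
s 37.5 eye 0.4906 0.0146 h 56.1 row [0.30, 0.01, 0.01, 0, 0, 0.66, -1]
s 40.5 eye 0.4923 0.0171 h 54.1 row [0.30, 0.01, 0.01, 0, 0, 2.02, -1]
s 43.5 eye 0.4942 0.0194 h 51.1 row [0.30, 0.01, 0.01, 0, 0, 3.05, -1]
s 46.5 eye 0.4961 0.0216 h 47.0 row [0.30, 0.01, 0.01, 0, 0, 4.08, -1]
s 49.5 eye 0.4983 0.0236 h 41.9 row [0.29, 0.02, 0.01, 0, 0, 5.13, -1]
s 52.5 eye 0.5005 0.0255 h 35.7 row [0.29, 0.02, 0.01, 0, 0, 6.15, -1]
s 55.5 eye 0.5030 0.0270 h 29.2 row [0.29, 0.01, 0.01, 0, 0, 6.49, -1]
s 58.5 eye 0.5056 0.0283 h 23.1 row [0.29, 0.02, 0.01, 0, 0, 6.16, -1]
s 61.5 eye 0.5084 0.0293 h 16.9 row [0.29, 0.02, 0.01, 0, 0, 6.16, -1]
s 64.5 eye 0.5112 0.0300 h 10.7 row [0.29, 0.02, 0.01, 0, 0, 6.16, -1]
s 67.5 eye 0.5141 0.0304 h 4.9 row [0.29, 0.01, 0.01, 0, 0, 5.86, -1]
s 70.5 eye 0.5170 0.0306 h 0.0 row [0.29, 0.01, 0.01, 0, 0, 4.85, -1]
s 73.5 eye 0.5200 0.0305 h -3.8 row [0.30, 0.01, 0.01, 0, 0, 3.82, -1]
```

Emit:
move_arm:
  rows:
    - [0,0.04,-0.09,0,0,0,-1]
    - [0.2,0,0,0,0,0,-1]
    - [0.3,0,0.01,0,0,0,-1]
    - [0.3,0,0.01,0,0,0,-1]
    - [0.3,0,0.01,0,0,0,-1]
    - [0.3,0,0.01,0,0,0,-1]
    - [0.3,0,0.01,0,0,0,-1]
    - [0.1,0,0.01,0,0,0,-1]
    - [0,0,0,0,0,0,-1]
    - [0,0,0,0,0,0,-1]

```text
time: 12.48
tool_pos: [0.4888, 0.0122, 0.2004]
tool_rot: [-0.0, 0.88, 0.475, -0.0]
contact_force: [0.7, -0.1, -1.8]
gripper_width: 0.219
grasp_force: 59.2
```

```bash
python3 -c "
from h import *
ft()"
```

```text
t 12.48 p [0.4888 0.0122 0.2004] phi -33.22 F tool [0.2842 0.7029 1.7745] M tool [-0.0215 -0.0474 -0.0105]
```

Emit:
move_arm:
  rows:
    - [0.3,0.01,0.01,0,0,0.66,-1]
    - [0,0,0,0,0,0,-1]
    - [0.3,0.01,0.01,0,0,2.0,-1]
    - [0,0,0,0,0,0,-1]
    - [0,0,0,0,0,0,-1]

```text
time: 12.9
tool_pos: [0.4927, 0.0169, 0.2005]
tool_rot: [0.0, 0.89, 0.455, 0.001]
contact_force: [1.8, -0.6, -0.9]
gripper_width: 0.219
grasp_force: 59.2
```

```bash
python3 -c "
from h import *
ft()"
```

```text
t 12.90 p [0.4927 0.0169 0.2005] phi -35.86 F tool [0.5919 1.8224 0.892 ] M tool [-0.3309  0.0673  0.0011]
```

Emit:
move_arm:
  rows:
    - [0.15,0.03,0,0,0,1.5,-1]
    - [0.15,0.01,0,0,0,1.5,-1]
    - [0.15,0.01,0,0,0,2.0,-1]
    - [0.15,0.01,0,0,0,2.0,-1]
    - [0,0,0,0,0,0,-1]
    - [0,0,0,0,0,0,-1]

```text
time: 13.4
tool_pos: [0.4962, 0.0208, 0.2003]
tool_rot: [0.0, 0.916, 0.4, -0.001]
contact_force: [-0.8, -4.5, 0.6]
gripper_width: 0.212
grasp_force: 59.3
```

```bash
python3 -c "
from h import *
ft()"
```

```text
t 13.40 p [0.4962 0.0208 0.2003] phi -42.84 F tool [-3.838   2.4715 -0.5461] M tool [-0.2284 -0.6269  0.039 ]
```

Emit:
move_arm:
  rows:
    - [-0.03,0.05,0,0,0,2,-1]
    - [0,0,0,0,0,0,-1]
    - [0,0,0,0,0,0,-1]

```text
time: 13.65
tool_pos: [0.4964, 0.0208, 0.2002]
tool_rot: [-0.0, 0.923, 0.384, -0.0]
contact_force: [-2.5, -1.6, 1.9]
gripper_width: 0.216
grasp_force: 59.3
```

```bash
python3 -c "
from path import *
ft()
P=build()
for s in(.0465,.0475,.0485,.0495): print(s,eye(P,s))"
```

```text
t 13.65 p [0.4964 0.0208 0.2002] phi -44.82 F tool [-2.8994 -0.5821 -1.9134] M tool [ 0.0344 -0.4647 -0.0188]
0.0465 (array([0.4961, 0.0216]), np.float64(46.987102601951506))
0.0475 (array([0.4968, 0.0223]), np.float64(45.39429974176794))
0.0485 (array([0.4975, 0.023 ]), np.float64(43.68572168897302))
0.0495 (array([0.4983, 0.0236]), np.float64(41.86190051453596))
```

Emit:
move_arm:
  rows:
    - [0,0,-0.08,0,0,0,-1]
    - [0,0,0,0,0,0,-1]
    - [0,0,0,0,0,0,-1]

```text
time: 13.9
tool_pos: [0.4967, 0.021, 0.2009]
tool_rot: [-0.0, 0.923, 0.384, 0.0]
contact_force: [0.5, -1.3, -0.5]
gripper_width: 0.214
grasp_force: 59.1
```

```bash
python3 -c "
from path import *
ft()"
```

```text
t 13.90 p [0.4967 0.021  0.2009] phi -44.87 F tool [-0.6345  1.2707  0.5352] M tool [-0.1571 -0.169   0.0151]
```

```bash
sed -i 's/^TIP=.*A3/TIP=np.array([.469,-.0183]);A3/' path.py; python3 -c "
from path import *
P=build();p=np.array([.4967,.021])
ss=np.arange(.044,.056,.0005);d=[np.linalg.norm(eye(P,s)[0]-p) for s in ss];i=np.argmin(d);print(ss[i],d[i],eye(P,ss[i]))
rows(P,ss[i]+np.arange(.0015,.0165,.0015),lambda s:.2012)"
```

```text
0.0485 0.0004259004433952338 (array([0.4965, 0.0214]), np.float64(43.68572168897302))
s 50.0 eye 0.4976 0.0224 h 40.9 row [0.17, -0.03, -0.03, 0, 0, 4.23, -1]
s 51.5 eye 0.4988 0.0233 h 37.9 row [0.15, 0.01, -0.00, 0, 0, 3.03, -1]
s 53.0 eye 0.4999 0.0241 h 34.6 row [0.15, 0.00, -0.00, 0, 0, 3.28, -1]
s 54.5 eye 0.5012 0.0249 h 31.3 row [0.15, 0.00, -0.00, 0, 0, 3.32, -1]
s 56.0 eye 0.5024 0.0257 h 28.2 row [0.15, 0.00, -0.00, 0, 0, 3.08, -1]
s 57.5 eye 0.5037 0.0263 h 25.1 row [0.15, 0.00, -0.00, 0, 0, 3.08, -1]
s 59.0 eye 0.5051 0.0269 h 22.0 row [0.15, 0.00, -0.00, 0, 0, 3.08, -1]
s 60.5 eye 0.5064 0.0274 h 18.9 row [0.15, 0.00, -0.00, 0, 0, 3.08, -1]
s 62.0 eye 0.5078 0.0279 h 15.9 row [0.15, 0.00, -0.00, 0, 0, 3.08, -1]
s 63.5 eye 0.5092 0.0282 h 12.8 row [0.15, 0.00, -0.00, 0, 0, 3.08, -1]
```

Emit:
move_arm:
  rows:
    - [0.15,0,-0.03,0,0,3.8,-1]
    - [0.15,0.01,0,0,0,3.1,-1]
    - [0,0,0,0,0,0,-1]
    - [0,0,0,0,0,0,-1]

```text
time: 14.23
tool_pos: [0.499, 0.023, 0.2012]
tool_rot: [-0.0, 0.945, 0.328, 0.0]
contact_force: [0.1, 0.0, -1.2]
gripper_width: 0.218
grasp_force: 59.1
```

```bash
python3 -c "
from path import *
ft()"
```

```text
t 14.23 p [0.499  0.023  0.2012] phi -51.70 F tool [0.0727 0.0251 1.2018] M tool [-0.1417  0.0205  0.0583]
```

Emit:
move_arm:
  rows:
    - [0.15,0.01,0,0,0,3.2,-1]
    - [0.15,0,0,0,0,3.2,-1]
    - [0,0,0,0,0,0,-1]
    - [0,0,0,0,0,0,-1]

```text
time: 14.57
tool_pos: [0.5014, 0.0247, 0.2012]
tool_rot: [-0.0, 0.961, 0.275, 0.0]
contact_force: [0.2, -0.6, -1.3]
gripper_width: 0.216
grasp_force: 59.1
```

```bash
python3 -c "
from path import *
ft()"
```

```text
t 14.57 p [0.5014 0.0247 0.2012] phi -58.06 F tool [-0.1741  0.6185  1.2695] M tool [-0.0656  0.0283  0.0313]
```

Emit:
move_arm:
  rows:
    - [0.15,0.01,0,0,0,3.2,-1]
    - [0.15,0,0,0,0,3.2,-1]
    - [0.15,0,0,0,0,3.1,-1]
    - [0,0,0,0,0,0,-1]
    - [0,0,0,0,0,0,-1]

```text
time: 14.98
tool_pos: [0.5053, 0.0267, 0.2012]
tool_rot: [-0.0, 0.981, 0.195, -0.0]
contact_force: [0.6, -0.3, -2.1]
gripper_width: 0.217
grasp_force: 59.1
```

```bash
python3 -c "
from path import *
ft()"
```

```text
t 14.98 p [0.5053 0.0267 0.2012] phi -67.55 F tool [0.3822 0.5259 2.1106] M tool [ 0.0629  0.0499 -0.0117]
```

Emit:
move_arm:
  rows:
    - [0.15,0.01,0,0,0,3.1,-1]
    - [0.15,0,0,0,0,3.1,-1]
    - [0.15,0,0,0,0,3.1,-1]
    - [0,0,0,0,0,0,-1]
    - [0,0,0,0,0,0,-1]

```text
time: 15.4
tool_pos: [0.5095, 0.0281, 0.2011]
tool_rot: [-0.0, 0.993, 0.115, -0.0]
contact_force: [0.2, 0.3, -2.5]
gripper_width: 0.216
grasp_force: 59.0
```

```bash
python3 -c "
from path import *
ft()
rows(build(),np.arange(.065,.0815,.0015),lambda s:.2012)"
```

```text
t 15.40 p [0.5095 0.0281 0.2011] phi -76.84 F tool [ 0.2833 -0.2004  2.4727] M tool [0.0959 0.0003 0.0302]
s 65.0 eye 0.5107 0.0285 h 9.7 row [0.13, -0.01, -0.01, 0, 0, 3.45, -1]
s 66.5 eye 0.5121 0.0287 h 6.7 row [0.15, 0.00, -0.00, 0, 0, 2.98, -1]
s 68.0 eye 0.5136 0.0289 h 4.0 row [0.15, 0.00, -0.00, 0, 0, 2.73, -1]
s 69.5 eye 0.5151 0.0290 h 1.5 row [0.15, 0.00, -0.00, 0, 0, 2.47, -1]
s 71.0 eye 0.5165 0.0290 h -0.7 row [0.15, 0.00, -0.00, 0, 0, 2.21, -1]
s 72.5 eye 0.5180 0.0290 h -2.6 row [0.15, 0.00, -0.00, 0, 0, 1.95, -1]
s 74.0 eye 0.5195 0.0289 h -4.3 row [0.15, 0.00, -0.00, 0, 0, 1.69, -1]
s 75.5 eye 0.5210 0.0288 h -5.8 row [0.15, 0.00, -0.00, 0, 0, 1.43, -1]
s 77.0 eye 0.5225 0.0286 h -6.9 row [0.15, -0.00, -0.00, 0, 0, 1.18, -1]
s 78.5 eye 0.5240 0.0285 h -7.9 row [0.15, -0.00, -0.00, 0, 0, 0.92, -1]
s 80.0 eye 0.5254 0.0283 h -8.5 row [0.15, -0.00, -0.00, 0, 0, 0.67, -1]
```

Emit:
move_arm:
  rows:
    - [0.15,0,0.08,0,0,3.2,-1]
    - [0.15,0,0.02,0,0,3.0,-1]
    - [0.15,0,0,0,0,2.7,-1]
    - [0,0,0,0,0,0,-1]
    - [0,0,0,0,0,0,-1]

```text
time: 15.82
tool_pos: [0.5142, 0.0289, 0.2005]
tool_rot: [-0.0, 0.999, 0.037, 0.0]
contact_force: [0.7, 0.9, -1.6]
gripper_width: 0.216
grasp_force: 59.1
```

```bash
python3 -c "
from path import *
ft()"
```

```text
t 15.82 p [0.5142 0.0289 0.2005] phi -85.75 F tool [ 0.7378 -0.8849  1.6172] M tool [ 0.1599  0.0945 -0.004 ]
```

Emit:
move_arm:
  rows:
    - [0.15,0,0,0,0,2.5,-1]
    - [0.15,0,0.02,0,0,2.2,-1]
    - [0.15,0,0,0,0,1.9,-1]
    - [0,0,0,0,0,0,-1]
    - [0,0,0,0,0,0,-1]

```text
time: 16.23
tool_pos: [0.5186, 0.0288, 0.2003]
tool_rot: [0.0, 1.0, -0.021, 0.0]
contact_force: [0.7, 0.3, -0.7]
gripper_width: 0.216
grasp_force: 59.1
```

```bash
python3 -c "
from path import *
ft()
rows(build(),np.arange(.074,.0815,.0015),lambda s:.200)"
```

```text
t 16.23 p [0.5186 0.0288 0.2003] phi -92.38 F tool [ 0.7284 -0.3435  0.7412] M tool [ 0.0746  0.0612 -0.0092]
s 74.0 eye 0.5195 0.0289 h -4.3 row [0.09, -0.01, 0.03, 0, 0, 1.95, -1]
s 75.5 eye 0.5210 0.0288 h -5.8 row [0.15, 0.00, -0.00, 0, 0, 1.43, -1]
s 77.0 eye 0.5225 0.0286 h -6.9 row [0.15, -0.00, -0.00, 0, 0, 1.18, -1]
s 78.5 eye 0.5240 0.0285 h -7.9 row [0.15, -0.00, -0.00, 0, 0, 0.92, -1]
s 80.0 eye 0.5254 0.0283 h -8.5 row [0.15, -0.00, -0.00, 0, 0, 0.67, -1]
s 81.5 eye 0.5269 0.0281 h -8.9 row [0.15, -0.00, -0.00, 0, 0, 0.41, -1]
```

Emit:
move_arm:
  rows:
    - [0.15,-0.02,0.01,0,0,2.2,-1]
    - [0.15,0,0,0,0,1.4,-1]
    - [0.15,0,0.01,0,0,1.2,-1]
    - [0.15,0,0,0,0,0.9,-1]
    - [0.15,0,0.01,0,0,0.7,-1]
    - [0,0,0,0,0,0,-1]
    - [0,0,0,0,0,0,-1]

```text
time: 16.82
tool_pos: [0.526, 0.0283, 0.1998]
tool_rot: [0.0, 0.997, -0.077, -0.0]
contact_force: [-0.2, 0.6, -0.8]
gripper_width: 0.215
grasp_force: 59.1
```

```bash
python3 -c "
from path import *
ft()"
```

```text
t 16.82 p [0.526  0.0283 0.1998] phi -98.88 F tool [-0.2892 -0.5126  0.7679] M tool [ 0.0427 -0.0326 -0.0071]
```

Emit:
move_arm:
  rows:
    - [0.15,0,0.01,0,0,0.4,-1]
    - [0.15,0,0,0,0,0,-1]
    - [0.15,0,0.01,0,0,0,-1]
    - [0,0,0,0,0,0,-1]
    - [0,0,0,0,0,0,-1]

```text
time: 17.23
tool_pos: [0.5305, 0.0276, 0.1996]
tool_rot: [-0.0, 0.997, -0.081, -0.0]
contact_force: [-0.3, -0.1, -0.7]
gripper_width: 0.214
grasp_force: 59.1
```

```bash
python3 -c "
from path import *
ft()
P=build();print(eye(P,.085),eye(P,.09),eye(P,.095))"
```

```text
t 17.23 p [0.5305 0.0276 0.1996] phi -99.29 F tool [-0.2941  0.1888  0.6963] M tool [ 0.0319  0.0319 -0.0114]
(array([0.5304, 0.0275]), np.float64(-9.100000000002671)) (array([0.5353, 0.0267]), np.float64(-9.100000000002728)) (array([0.5403, 0.026 ]), np.float64(-9.100000000002783))
```

Emit:
move_arm:
  rows:
    - [0.2,0,0.01,0,0,0,-1]
    - [0.2,0,0,0,0,0,-1]
    - [0.2,0,0.01,0,0,0,-1]
    - [0.2,0,0.01,0,0,0,-1]
    - [0,0,0,0,0,0,-1]
    - [0,0.1,0,0,0,0,-1]
    - [0,0,0,0,0,0,-1]
    - [0,0,0,0,0,0,-1]

```text
time: 17.9
tool_pos: [0.5385, 0.0259, 0.1994]
tool_rot: [-0.001, 0.997, -0.081, 0.0]
contact_force: [1.7, 3.9, -1.5]
gripper_width: 0.219
grasp_force: 59.1
```

```bash
python3 -c "
from path import *
ft()"
```

```text
t 17.90 p [0.5385 0.0259 0.1994] phi -99.29 F tool [ 1.0057 -4.1399  1.522 ] M tool [0.6263 0.295  0.0439]
```

Emit:
move_arm:
  rows:
    - [0,-0.1,0,0,0,0,-1]
    - [0,-0.1,0,0,0,0,-1]
    - [0,0,0,0,0,0,-1]
    - [0,0,0,0,0,0,-1]

```text
time: 18.23
tool_pos: [0.5383, 0.0271, 0.1993]
tool_rot: [0.0, 0.997, -0.081, -0.0]
contact_force: [-0.6, -0.3, -1.1]
gripper_width: 0.214
grasp_force: 59.2
```

```bash
python3 -c "
from path import *
ft()"
```

```text
t 18.23 p [0.5383 0.0271 0.1993] phi -99.30 F tool [-0.5074  0.4141  1.1261] M tool [-0.0418  0.0092  0.0035]
```

Emit:
move_arm:
  rows:
    - [0,0.1,0.1,0,0,0,-1]
    - [0,0,0,0,0,0,-1]
    - [0,0,0,0,0,0,-1]

```text
time: 18.48
tool_pos: [0.5384, 0.0264, 0.1987]
tool_rot: [-0.0, 0.997, -0.081, 0.0]
contact_force: [-1.3, 2.1, 2.4]
gripper_width: 0.218
grasp_force: 59.4
```

```bash
python3 -c "
from path import *
ft()"
```

```text
t 18.48 p [0.5384 0.0264 0.1987] phi -99.30 F tool [-1.6498 -1.8123 -2.3732] M tool [ 0.3276 -0.1342  0.0014]
```

Emit:
move_arm:
  rows:
    - [0,0,-0.1,0,0,0,-1]
    - [0,0,-0.1,0,0,0,-1]
    - [0,0,0,0,0,0,-1]
    - [0,0,0,0,0,0,-1]

```text
time: 18.82
tool_pos: [0.5382, 0.0262, 0.2]
tool_rot: [0.0, 0.997, -0.081, -0.0]
contact_force: [-0.1, 0.3, -1.3]
gripper_width: 0.217
grasp_force: 59.2
```

```bash
python3 -c "
from path import *
ft()"
```

```text
t 18.82 p [0.5382 0.0262 0.2   ] phi -99.30 F tool [-0.1564 -0.3248  1.3455] M tool [ 0.0898 -0.0056 -0.0293]
```

```bash
python3 -c "
from path import *
rows(build(),np.arange(.0945,.153,.0015),lambda s:.1998,(0,.0004))"
```

```text
s 94.5 eye 0.5398 0.0264 h -9.1 row [0.15, -0.05, 0.02, 0, 0, -0.20, -1]
s 96.0 eye 0.5412 0.0262 h -8.8 row [0.15, -0.00, -0.00, 0, 0, -0.28, -1]
s 97.5 eye 0.5427 0.0260 h -8.1 row [0.15, -0.00, -0.00, 0, 0, -0.71, -1]
s 99.0 eye 0.5442 0.0259 h -7.1 row [0.15, -0.01, -0.00, 0, 0, -0.97, -1]
s 100.5 eye 0.5457 0.0257 h -5.9 row [0.15, -0.00, -0.00, 0, 0, -1.23, -1]
s 102.0 eye 0.5472 0.0256 h -4.4 row [0.15, -0.00, -0.00, 0, 0, -1.48, -1]
s 103.5 eye 0.5487 0.0255 h -2.7 row [0.15, -0.00, -0.00, 0, 0, -1.74, -1]
s 105.0 eye 0.5501 0.0255 h -0.7 row [0.15, -0.00, -0.00, 0, 0, -2.00, -1]
s 106.5 eye 0.5516 0.0255 h 1.6 row [0.15, -0.01, -0.00, 0, 0, -2.26, -1]
s 108.0 eye 0.5531 0.0256 h 4.1 row [0.15, -0.01, -0.00, 0, 0, -2.52, -1]
s 109.5 eye 0.5545 0.0258 h 6.9 row [0.15, -0.01, -0.00, 0, 0, -2.78, -1]
s 111.0 eye 0.5560 0.0260 h 9.9 row [0.15, -0.01, -0.00, 0, 0, -3.03, -1]
s 112.5 eye 0.5574 0.0263 h 13.2 row [0.15, -0.00, -0.00, 0, 0, -3.28, -1]
s 114.0 eye 0.5588 0.0267 h 16.4 row [0.15, -0.00, -0.00, 0, 0, -3.26, -1]
s 115.5 eye 0.5602 0.0271 h 19.5 row [0.15, -0.00, -0.00, 0
[... 1114 characters left out ...]
0, -0.00, 0, 0, -3.08, -1]
s 139.5 eye 0.5765 0.0429 h 68.8 row [0.15, -0.00, -0.00, 0, 0, -3.07, -1]
s 141.0 eye 0.5770 0.0443 h 71.7 row [0.15, -0.00, -0.00, 0, 0, -2.88, -1]
s 142.5 eye 0.5774 0.0457 h 74.3 row [0.15, -0.00, -0.00, 0, 0, -2.63, -1]
s 144.0 eye 0.5778 0.0471 h 76.7 row [0.15, -0.00, -0.00, 0, 0, -2.37, -1]
s 145.5 eye 0.5782 0.0486 h 78.8 row [0.15, -0.00, -0.00, 0, 0, -2.11, -1]
s 147.0 eye 0.5784 0.0500 h 80.6 row [0.15, -0.00, -0.00, 0, 0, -1.85, -1]
s 148.5 eye 0.5787 0.0515 h 82.2 row [0.15, -0.00, -0.00, 0, 0, -1.59, -1]
s 150.0 eye 0.5789 0.0530 h 83.6 row [0.15, -0.00, -0.00, 0, 0, -1.33, -1]
s 151.5 eye 0.5790 0.0544 h 84.6 row [0.15, 0.00, -0.00, 0, 0, -1.08, -1]
```

Emit:
move_arm:
  rows:
    - [0.15,-0.05,0.02,0,0,-0.2,-1]
    - [0.15,0,0,0,0,-0.3,-1]
    - [0.15,0,0,0,0,-0.7,-1]
    - [0.15,-0.01,0,0,0,-1,-1]
    - [0,0,0,0,0,0,-1]
    - [0,0,0,0,0,0,-1]

```text
time: 19.32
tool_pos: [0.5445, 0.026, 0.2001]
tool_rot: [0.0, 0.998, -0.062, -0.0]
contact_force: [-0.3, -0.7, -0.7]
gripper_width: 0.216
grasp_force: 59.2
```

```bash
python3 -c "
from path import *
ft()"
```

```text
t 19.32 p [0.5445 0.026  0.2001] phi -97.09 F tool [-0.2592  0.7044  0.6834] M tool [-0.0008  0.0462 -0.0315]
```

Emit:
move_arm:
  rows:
    - [0.15,0,0,0,0,-1.2,-1]
    - [0.15,0,0,0,0,-1.5,-1]
    - [0,0,0,0,0,0,-1]
    - [0,0,0,0,0,0,-1]

```text
time: 19.65
tool_pos: [0.5474, 0.0258, 0.2]
tool_rot: [-0.0, 0.999, -0.038, -0.0]
contact_force: [0.1, 1.4, -2.2]
gripper_width: 0.214
grasp_force: 59.2
```

```bash
python3 -c "
from path import *
ft()"
```

```text
t 19.65 p [0.5474 0.0258 0.2   ] phi -94.40 F tool [-0.0161 -1.414   2.1809] M tool [ 0.2092  0.0297 -0.0241]
```

Emit:
move_arm:
  rows:
    - [0.15,-0.03,0.03,0,0,-1.8,-1]
    - [0.15,0,0,0,0,-2.0,-1]
    - [0,0,0,0,0,0,-1]
    - [0,0,0,0,0,0,-1]

```text
time: 19.98
tool_pos: [0.5503, 0.0259, 0.1998]
tool_rot: [-0.0, 1.0, -0.006, -0.0]
contact_force: [-0.8, 2.0, -0.6]
gripper_width: 0.214
grasp_force: 59.2
```

```bash
python3 -c "
from path import *
ft()"
```

```text
t 19.98 p [0.5503 0.0259 0.1998] phi -90.65 F tool [-0.7927 -2.0028  0.573 ] M tool [ 0.2327 -0.0306  0.0022]
```

Emit:
move_arm:
  rows:
    - [0.15,-0.01,0,0,0,-2.3,-1]
    - [0.15,-0.01,0,0,0,-2.5,-1]
    - [0,0,0,0,0,0,-1]
    - [0,0,0,0,0,0,-1]

```text
time: 20.32
tool_pos: [0.5532, 0.0262, 0.1997]
tool_rot: [-0.0, 0.999, 0.036, -0.0]
contact_force: [-0.7, 1.6, -1.5]
gripper_width: 0.218
grasp_force: 59.2
```

```bash
python3 -c "
from path import *
ft()"
```

```text
t 20.32 p [0.5532 0.0262 0.1997] phi -85.88 F tool [-0.5892 -1.6847  1.4749] M tool [ 0.2879 -0.0988 -0.0104]
```

Emit:
move_arm:
  rows:
    - [0.15,-0.05,0,0,0,-4.0,-1]
    - [0.15,-0.01,0,0,0,-3.5,-1]
    - [0,0,0,0,0,0,-1]
    - [0,0,0,0,0,0,-1]

```text
time: 20.65
tool_pos: [0.5564, 0.0268, 0.1999]
tool_rot: [0.0, 0.995, 0.101, 0.0]
contact_force: [0.2, -0.7, -1.4]
gripper_width: 0.22
grasp_force: 59.2
```

```bash
python3 -c "
from path import *
ft()"
```

```text
t 20.65 p [0.5564 0.0268 0.1999] phi -78.44 F tool [0.0644 0.7133 1.4055] M tool [ 0.1028  0.0458 -0.0396]
```

Emit:
move_arm:
  rows:
    - [0.15,-0.01,0,0,0,-3.3,-1]
    - [0.15,0,0,0,0,-3.2,-1]
    - [0,0,0,0,0,0,-1]
    - [0,0,0,0,0,0,-1]

```text
time: 20.98
tool_pos: [0.5592, 0.0276, 0.1999]
tool_rot: [0.0, 0.988, 0.157, 0.0]
contact_force: [0.1, 0.1, -0.4]
gripper_width: 0.216
grasp_force: 59.2
```

```bash
python3 -c "
from path import *
ft()"
```

```text
t 20.98 p [0.5592 0.0276 0.1999] phi -71.95 F tool [ 0.102  -0.0348  0.3668] M tool [ 0.0506  0.0076 -0.0059]
```

Emit:
move_arm:
  rows:
    - [0.15,0,0,0,0,-3.1,-1]
    - [0.15,-0.01,0,0,0,-3.1,-1]
    - [0.15,0,0,0,0,-3.1,-1]
    - [0,0,0,0,0,0,-1]
    - [0,0,0,0,0,0,-1]

```text
time: 21.4
tool_pos: [0.5633, 0.0294, 0.1999]
tool_rot: [0.0, 0.972, 0.236, 0.0]
contact_force: [0.3, -0.4, -0.9]
gripper_width: 0.217
grasp_force: 59.2
```

```bash
python3 -c "
from path import *
ft()"
```

```text
t 21.40 p [0.5633 0.0294 0.1999] phi -62.65 F tool [0.1306 0.4977 0.895 ] M tool [ 0.0343  0.0056 -0.0135]
```

Emit:
move_arm:
  rows:
    - [0.15,0,0,0,0,-3.1,-1]
    - [0.15,-0.01,0,0,0,-3.1,-1]
    - [0.15,0,0,0,0,-3.1,-1]
    - [0,0,0,0,0,0,-1]
    - [0,0,0,0,0,0,-1]

```text
time: 21.82
tool_pos: [0.5671, 0.0317, 0.1998]
tool_rot: [0.0, 0.949, 0.314, 0.0]
contact_force: [0.1, -0.3, -1.8]
gripper_width: 0.217
grasp_force: 59.2
```

```bash
python3 -c "
from path import *
ft()"
```

```text
t 21.82 p [0.5671 0.0317 0.1998] phi -53.35 F tool [-0.1265  0.2644  1.7651] M tool [0.0141 0.026  0.043 ]
```

Emit:
move_arm:
  rows:
    - [0.15,0,0,0,0,-3.1,-1]
    - [0.15,-0.01,0,0,0,-3.1,-1]
    - [0.15,0,0,0,0,-3.1,-1]
    - [0,0,0,0,0,0,-1]
    - [0,0,0,0,0,0,-1]

```text
time: 22.23
tool_pos: [0.5704, 0.0347, 0.1998]
tool_rot: [-0.0, 0.921, 0.39, -0.0]
contact_force: [0.2, 0.7, -1.3]
gripper_width: 0.217
grasp_force: 59.2
```

```bash
python3 -c "
from path import *
ft()"
```

```text
t 22.23 p [0.5704 0.0347 0.1998] phi -44.05 F tool [ 0.6495 -0.3817  1.3354] M tool [ 0.0669  0.0379 -0.0207]
```

Emit:
move_arm:
  rows:
    - [0.15,0,0,0,0,-3.1,-1]
    - [0.15,-0.01,0,0,0,-3.1,-1]
    - [0.15,0,0,0,0,-3.1,-1]
    - [0,0,0,0,0,0,-1]
    - [0,0,0,0,0,0,-1]

```text
time: 22.65
tool_pos: [0.5733, 0.0382, 0.1997]
tool_rot: [-0.0, 0.886, 0.464, -0.0]
contact_force: [0.7, -0.2, -1.0]
gripper_width: 0.217
grasp_force: 59.2
```

```bash
python3 -c "
from path import *
ft()"
```

```text
t 22.65 p [0.5733 0.0382 0.1997] phi -34.75 F tool [0.2141 0.7054 0.9938] M tool [ 0.0555 -0.0229  0.0319]
```

Emit:
move_arm:
  rows:
    - [0.15,0,0,0,0,-3.1,-1]
    - [0.15,0,0,0,0,-3.1,-1]
    - [0.15,0,0,0,0,-3.1,-1]
    - [0.15,0,0,0,0,-3.1,-1]
    - [0,0,0,0,0,0,-1]
    - [0,0,0,0,0,0,-1]

```text
time: 23.15
tool_pos: [0.5763, 0.0434, 0.1998]
tool_rot: [-0.0, 0.831, 0.557, -0.0]
contact_force: [0.1, -0.6, -0.7]
gripper_width: 0.22
grasp_force: 59.2
```

```bash
python3 -c "
from path import *
ft()"
```

```text
t 23.15 p [0.5763 0.0434 0.1998] phi -22.35 F tool [-0.5117  0.2988  0.6733] M tool [ 0.0311 -0.0359  0.0129]
```

Emit:
move_arm:
  rows:
    - [0.15,0,0,0,0,-2.9,-1]
    - [0.15,0,0,0,0,-2.7,-1]
    - [0.15,0,0,0,0,-2.4,-1]
    - [0,0,0,0,0,0,-1]
    - [0,0,0,0,0,0,-1]

```text
time: 23.57
tool_pos: [0.5779, 0.0476, 0.1998]
tool_rot: [0.0, 0.79, 0.613, 0.0]
contact_force: [0.2, -0.5, -0.9]
gripper_width: 0.216
grasp_force: 59.2
```

```bash
python3 -c "
from path import *
ft()"
```

```text
t 23.57 p [0.5779 0.0476 0.1998] phi -14.34 F tool [-0.4734  0.3658  0.9374] M tool [-0.0124 -0.0243  0.0206]
```

Emit:
move_arm:
  rows:
    - [0.15,0,0,0,0,-2.1,-1]
    - [0.15,0,0,0,0,-1.9,-1]
    - [0.15,0,0,0,0,-1.6,-1]
    - [0.15,0,0,0,0,-1.4,-1]
    - [0,0,0,0,0,0,-1]
    - [0,0,0,0,0,0,-1]

```text
time: 24.07
tool_pos: [0.5791, 0.0535, 0.1998]
tool_rot: [0.0, 0.75, 0.661, -0.0]
contact_force: [0.2, 0.6, -0.5]
gripper_width: 0.216
grasp_force: 59.2
```

```bash
python3 -c "
from path import *
ft()"
```

```text
t 24.07 p [0.5791 0.0535 0.1998] phi -7.27 F tool [0.6572 0.0994 0.509 ] M tool [-0.0138  0.0173 -0.0061]
```

Emit:
move_arm:
  rows:
    - [0.15,0,0,0,0,-1.2,-1]
    - [0.15,0,0,0,0,-0.9,-1]
    - [0.15,0,0,0,0,-0.7,-1]
    - [0.15,0,0,0,0,-0.5,-1]
    - [0.15,0,0,0,0,-0.4,-1]
    - [0.15,0,0,0,0,0,-1]
    - [0,0,0,0,0,0,-1]
    - [0,0,0,0,0,0,-1]

```text
time: 24.73
tool_pos: [0.5798, 0.0626, 0.1998]
tool_rot: [-0.0, 0.728, 0.685, -0.0]
contact_force: [-0.6, 0.2, -1.7]
gripper_width: 0.215
grasp_force: 59.2
```

```bash
python3 -c "
from path import *
ft()
T=load('top0.pkl');i=T['img']
print('dark cols',[(u,int(i[161:168,u].max(1).min())) for u in range(174,190)])
for u in (182.5,183,183.5): print(u,plane(T,u,164,.19)[:2])"
```

```text
t 24.73 p [0.5798 0.0626 0.1998] phi -3.49 F tool [ 0.178  -0.6195  1.6901] M tool [ 0.0737 -0.0266  0.0381]
dark cols [(174, 79), (175, 92), (176, 92), (177, 92), (178, 68), (179, 60), (180, 61), (181, 64), (182, 57), (183, 55), (184, 61), (185, 91), (186, 90), (187, 91), (188, 89), (189, 92)]
182.5 [0.5799 0.1042]
183 [0.58   0.1028]
183.5 [0.58   0.1015]
```

Emit:
move_arm:
  rows:
    - [0.2,0,0,0,0,0,-1]
    - [0.2,0,0,0,0,0,-1]
    - [0.2,0,0,0,0,0,-1]
    - [0.2,0,0,0,0,0,-1]
    - [0.2,0,0,0,0,0,-1]
    - [0,0,0,0,0,0,-1]
    - [0,0,0,0,0,0,-1]

```text
time: 25.32
tool_pos: [0.5805, 0.0726, 0.1998]
tool_rot: [0.0, 0.728, 0.685, -0.0]
contact_force: [-0.6, 0.5, -0.8]
gripper_width: 0.218
grasp_force: 59.2
```

```bash
python3 -c "
from path import *
ft()"
```

```text
t 25.32 p [0.5805 0.0726 0.1998] phi -3.48 F tool [ 0.4877 -0.6327  0.8069] M tool [-0.0518 -0.0032 -0.0599]
```

Emit:
move_arm:
  rows:
    - [0.15,0,0,0,0,0,-1]
    - [0.15,0,0,0,0,0,-1]
    - [0.15,0,0,0,0,0,-1]
    - [0.15,0,0,0,0,0,-1]
    - [0.1,0,0,0,0,0,-1]
    - [0.1,0,0,0,0,0,-1]
    - [0,0,0,0,0,0,-1]
    - [0,0,0,0,0,0,-1]

```text
time: 25.98
tool_pos: [0.5809, 0.0805, 0.1998]
tool_rot: [0.0, 0.728, 0.685, -0.0]
contact_force: [0.6, -0.3, -1.0]
gripper_width: 0.218
grasp_force: 59.2
```

```bash
python3 -c "
from path import *
ft()"
```

```text
t 25.98 p [0.5809 0.0805 0.1998] phi -3.49 F tool [-0.2743  0.6652  0.971 ] M tool [-0.0444 -0.0064 -0.0039]
```

Now slowly towards the collar, 0.5 mm per row.

Emit:
move_arm:
  rows:
    - [0.05,0,0,0,0,0,-1]
    - [0.05,0,0,0,0,0,-1]
    - [0.05,0,0,0,0,0,-1]
    - [0.05,0,0,0,0,0,-1]
    - [0.05,0,0,0,0,0,-1]
    - [0.05,0,0,0,0,0,-1]
    - [0.05,0,0,0,0,0,-1]
    - [0.05,0,0,0,0,0,-1]

```text
time: 26.65
tool_pos: [0.5812, 0.0845, 0.1998]
tool_rot: [-0.0, 0.728, 0.685, -0.0]
contact_force: [-0.3, -0.1, 0.4]
gripper_width: 0.212
grasp_force: 59.2
```

Emit:
move_arm:
  rows:
    - [0.05,0,0,0,0,0,-1]
    - [0.05,0,0,0,0,0,-1]
    - [0.05,0,0,0,0,0,-1]
    - [0.05,0,0,0,0,0,-1]

```text
time: 26.98
tool_pos: [0.5813, 0.0865, 0.1998]
tool_rot: [0.0, 0.728, 0.685, 0.0]
contact_force: [-0.5, -0.2, -0.4]
gripper_width: 0.212
grasp_force: 59.2
```

Emit:
move_arm:
  rows:
    - [0.05,0,0,0,0,0,-1]
    - [0.05,0,0,0,0,0,-1]
    - [0,0,0,0,0,0,-1]

```text
time: 27.23
tool_pos: [0.5814, 0.0875, 0.1998]
tool_rot: [-0.0, 0.728, 0.685, -0.0]
contact_force: [0.4, -0.0, -0.3]
gripper_width: 0.213
grasp_force: 59.2
```

```bash
python3 -c "
from path import *
ft()"
```

```text
t 27.23 p [0.5814 0.0875 0.1998] phi -3.49 F tool [-0.0048  0.3695  0.3339] M tool [ 0.0298  0.0582 -0.0174]
```

Emit:
move_arm:
  rows:
    - [0.05,0,0,0,0,0,-1]
    - [0.05,0,0,0,0,0,-1]
    - [0.05,0,0,0,0,0,-1]
    - [0,0,0,0,0,0,-1]

```text
time: 27.57
tool_pos: [0.5815, 0.089, 0.1998]
tool_rot: [-0.0, 0.728, 0.685, 0.0]
contact_force: [-0.3, 0.8, -0.9]
gripper_width: 0.218
grasp_force: 59.2
```

Emit:
move_arm:
  rows:
    - [0.05,0,0,0,0,0,-1]
    - [0.05,0,0,0,0,0,-1]
    - [0,0,0,0,0,0,-1]

```text
time: 27.82
tool_pos: [0.5815, 0.0901, 0.1998]
tool_rot: [-0.0, 0.728, 0.685, 0.0]
contact_force: [0.3, 0.3, -0.6]
gripper_width: 0.217
grasp_force: 59.2
```

Emit:
move_arm:
  rows:
    - [0.05,0,0,0,0,0,-1]
    - [0.05,0,0,0,0,0,-1]
    - [0,0,0,0,0,0,-1]

```text
time: 28.07
tool_pos: [0.5816, 0.091, 0.1998]
tool_rot: [-0.0, 0.728, 0.685, 0.0]
contact_force: [-0.2, 0.4, -0.9]
gripper_width: 0.213
grasp_force: 59.2
```

```bash
python3 -c "
from path import *
ft()"
```

```text
t 28.07 p [0.5816 0.091  0.1998] phi -3.49 F tool [ 0.4005 -0.2175  0.9273] M tool [ 0.0264  0.0024 -0.0055]
```

Emit:
move_arm:
  rows:
    - [0.05,0,0,0,0,0,-1]
    - [0.05,0,0,0,0,0,-1]
    - [0,0,0,0,0,0,-1]

```text
time: 28.32
tool_pos: [0.5817, 0.092, 0.1998]
tool_rot: [-0.0, 0.728, 0.685, 0.0]
contact_force: [1.0, -0.6, -0.4]
gripper_width: 0.218
grasp_force: 59.2
```

Emit:
move_arm:
  rows:
    - [0.05,0,0,0,0,0,-1]
    - [0.05,0,0,0,0,0,-1]
    - [0,0,0,0,0,0,-1]

```text
time: 28.57
tool_pos: [0.5817, 0.0927, 0.1998]
tool_rot: [0.0, 0.728, 0.685, -0.0]
contact_force: [-0.0, -2.1, -1.1]
gripper_width: 0.215
grasp_force: 59.8
```

```bash
python3 -c "
from path import *
ft()"
```

```text
t 28.57 p [0.5817 0.0927 0.1998] phi -3.50 F tool [-2.0804  0.1024  1.1089] M tool [ 0.0107 -0.2419  0.0013]
```

Contact at 2 N. I'll press a little further for a definite but light push.

Emit:
move_arm:
  rows:
    - [0.04,0,0,0,0,0,-1]
    - [0,0,0,0,0,0,-1]
    - [0,0,0,0,0,0,-1]

```text
time: 28.82
tool_pos: [0.5817, 0.0931, 0.1998]
tool_rot: [0.0, 0.728, 0.685, -0.0]
contact_force: [-0.1, -2.3, -1.0]
gripper_width: 0.216
grasp_force: 59.6
```

```bash
python3 -c "
from path import *
ft()"
```

```text
t 28.82 p [0.5817 0.0931 0.1998] phi -3.50 F tool [-2.3444 -0.0048  0.9706] M tool [ 0.0782 -0.3189 -0.0062]
```

Emit:
move_arm:
  rows:
    - [0.04,0,0,0,0,0,-1]
    - [0,0,0,0,0,0,-1]
    - [0,0,0,0,0,0,-1]

```text
time: 29.07
tool_pos: [0.5817, 0.0932, 0.1998]
tool_rot: [0.0, 0.728, 0.685, -0.001]
contact_force: [-1.6, -4.9, -0.6]
gripper_width: 0.212
grasp_force: 59.6
```

Emit:
move_arm:
  rows:
    - [0.04,0,0,0,0,0,-1]
    - [0,0,0,0,0,0,-1]
    - [0,0,0,0,0,0,-1]

```text
time: 29.32
tool_pos: [0.5817, 0.0932, 0.1998]
tool_rot: [0.001, 0.728, 0.685, -0.001]
contact_force: [-0.9, -5.0, 0.1]
gripper_width: 0.216
grasp_force: 59.7
```

```bash
python3 -c "
from path import *
ft()"
```

```text
t 29.32 p [0.5817 0.0932 0.1998] phi -3.52 F tool [-5.053  -0.6239 -0.0567] M tool [ 0.1872 -0.9858  0.0471]
```

Emit:
move_arm:
  rows:
    - [0.04,0,0,0,0,0,-1]
    - [0,0,0,0,0,0,-1]
    - [0,0,0,0,0,0,-1]

```text
time: 29.57
tool_pos: [0.5817, 0.0932, 0.1998]
tool_rot: [0.001, 0.729, 0.685, -0.001]
contact_force: [-1.2, -7.0, -0.5]
gripper_width: 0.216
grasp_force: 59.7
```

```bash
python3 -c "
from path import *
ft()"
```

```text
t 29.57 p [0.5817 0.0932 0.1998] phi -3.53 F tool [-7.1009 -0.7895  0.4805] M tool [ 0.1693 -1.2072  0.0008]
```

A firm 7 N against a rigid stop at the expected home position. Next I let go and check.

Emit:
move_arm:
  rows:
    - [0,0,0,0,0,0,-0.5]
    - [0,0,0,0,0,0,-0.4]
    - [0,0,0,0,0,0,-0.2]
    - [0,0,0,0,0,0,0]
    - [0,0,0,0,0,0,0]
    - [0,0,0,0,0,0,0]
    - [0,0,0,0,0,0,0]

```text
time: 30.15
tool_pos: [0.5818, 0.0947, 0.1999]
tool_rot: [-0.0, 0.728, 0.685, 0.0]
contact_force: [0.3, -0.5, -0.4]
gripper_width: 0.5
grasp_force: 0.0
```

```bash
python3 -c "
from h import *
ft()
from plant import manip
b=manip.grab_frame('scene');print(manip.state()['gripper_width'])
cv2.imwrite('pics/r1.png',cv2.resize(b['img'][125:205,195:275],None,fx=7,fy=7,interpolation=cv2.INTER_CUBIC))"
```

```text
t 30.15 p [0.5818 0.0947 0.1999] phi -3.49 F tool [-0.465   0.2889  0.3936] M tool [-0.0057  0.0454  0.0026]
0.4977393939404226
```

View pics/r1.png

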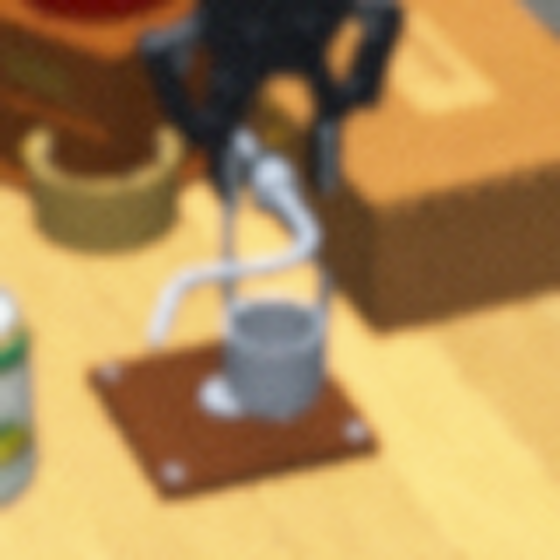

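The scoop hangs on the rod with its eye at crop (270,180) and its cup at (275,360); the fingers are clear on both sides. I'll lift straight up.

Emit:
move_arm:
  rows:
    - [0,0,-0.3,0,0,0,0]
    - [0,0,-0.6,0,0,0,0]
    - [0,0,-1,0,0,0,0]
    - [0,0,-1.2,0,0,0,0]
    - [0,0,-1.2,0,0,0,0]
    - [0,0,-1.2,0,0,0,0]
    - [0,0,-1.2,0,0,0,0]
    - [0,0,-1.2,0,0,0,0]
    - [0,0,-0.8,0,0,0,0]
    - [0,0,0,0,0,0,0]
    - [0,0,0,0,0,0,0]
    - [0,0,0,0,0,0,0]

```text
time: 31.2
tool_pos: [0.5815, 0.0945, 0.286]
tool_rot: [-0.0, 0.728, 0.685, -0.0]
contact_force: [0.2, 0.1, 0.0]
gripper_width: 0.5
grasp_force: 0.0
```

```bash
python3 -c "
from h import *
ft()
from plant import manip
b=manip.grab_frame('scene');a=manip.grab_frame('top')
c=lambda i,x,y:cv2.resize(i[y:y+50,x:x+50],None,fx=8,fy=8,interpolation=cv2.INTER_CUBIC)
cv2.imwrite('pics/r2.png',np.hstack([c(b['img'],205,135),c(a['img'],160,150)]))"
```

```text
t 31.20 p [0.5815 0.0945 0.286 ] phi -3.50 F tool [ 0.0932  0.2324 -0.0467] M tool [-0.0113 -0.0649  0.0025]
```

View pics/r2.png

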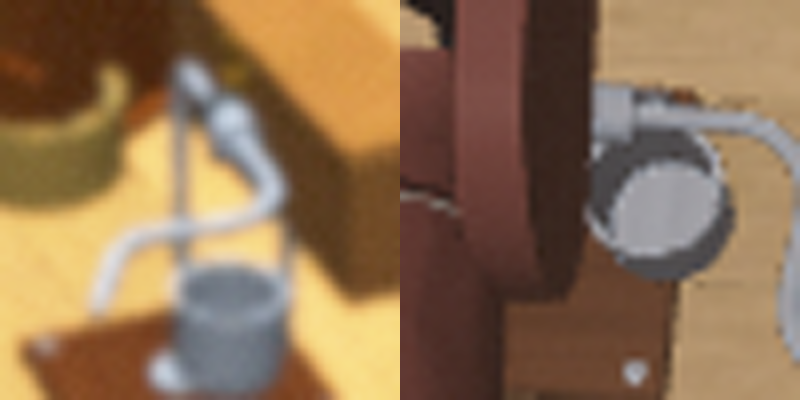

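The eye sits on the straight with its free-end edge at top crop x = 632, which puts its centre near y = 0.093, right beside the dark collar at scene crop (205,90). I'll let it settle for a second and hand in.

Emit:
move_arm:
  rows:
    - [0,0,-0.5,0,0,0,0]
    - [0,0,-0.5,0,0,0,0]
    - [0,0,0,0,0,0,0]
    - [0,0,0,0,0,0,0]
    - [0,0,0,0,0,0,0]
    - [0,0,0,0,0,0,0]
    - [0,0,0,0,0,0,0]
    - [0,0,0,0,0,0,0]
    - [0,0,0,0,0,0,0]
    - [0,0,0,0,0,0,0]
    - [0,0,0,0,0,0,0]
    - [0,0,0,0,0,0,0]

```text
time: 32.3
tool_pos: [0.5818, 0.0945, 0.2968]
tool_rot: [-0.0, 0.728, 0.685, 0.0]
contact_force: [-0.1, 0.5, 1.4]
gripper_width: 0.499
grasp_force: 0.0
```

```bash
python3 -c "
from plant import manip
print(manip.job_done())"
```

```text
the job is handed in; nothing more can be done
None
```

The scoop hangs on the rail: threaded round both bends, pressed against the collar with about 7 N, then released, with nothing else touched; the job was handed in at 32 s (no verdict was returned).

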